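# Make up the candlestick and burner kits in the brass finishing shop

## Task

Make up two kits from the polished brass on the bench: the candlestick into the small compartment of the divided tray and the drip pan into its large compartment, and the burner bowl and its domed lid side by side in the tray without a divider. The drip pan is still gripped under the lips of the wooden polishing jig, so hold the wooden block and knock the pan along the slot towards the jig's end stop until it is clear of both cheeks, without touching it with the gripper before then, and only then lift it out. Set every piece down gently, upright and flat on its tray's floor, stand the block back upright on the bare bench, and leave the vase alone.

Things in the scene. Friction and masses are not known exactly. Their poses are not given: they have to be found in the camera images.
- divided_tray: candlestick kit tray, fixed, wood, 112 (its x) by 196 (its y) mm; walls and divider 22 mm high, 6 thick; floor top 6 mm above the bench. Divider along x at y = -19 mm: small compartment 100 (x) by 70 (y) mm centred at y -57 mm, large one 100 by 108 mm centred at y +38 mm. Origin: centre of its underside; z up; turned at most 0.25 rad from the world axes
- plain_tray: burner kit tray, fixed, wood, no divider, 112 (its x) by 170 (its y) mm; walls 22 mm high, 6 thick; floor top 6 mm above the bench; one space 100 (x) by 158 (y) mm. Origin: centre of its underside; z up; turned at most 0.25 rad from the world axes
- jig: wooden polishing jig, fixed; origin on the bench under the middle of its two cheeks, slot along its y at x = 0, within 0.2 rad of world y. Base board 15 mm thick, x -58 to 78, y -45 to 106 mm. Cheeks at y -15 to 15, top 33 mm above the bench, lips 52 mm apart over the pan's rim. Slot open at both ends; pan (starts at y -4 to 4) is clear once its centre is at y = 46; end stop 10 mm high, face at y = 98
- jig_cheek: the jig's sprung cheek, at +x of the slot; same origin and axes as the jig while it grips the pan. Inner face at x = 38 mm (the fixed cheek's at -38); its 8 mm thick lip reaches in to x = 26 mm, underside 25 mm above the bench. It pinches the pan with about 4.5 N, so sliding the pan along the slot takes 4 to 8 N, and follows by 2.5 mm when the pan leaves
- drip_pan: brass drip pan: round dish 76 mm in diameter and 7 high with a candle socket in its middle, a tube 26 mm in diameter that stands to 36 mm above the pan's underside (grip it there, from above); 110 to 220 g. Origin: centre of the underside; z up. At the start it sits on the jig's base board, 15 mm above the bench, between the cheeks
- candlestick: brass candlestick, one turned piece 124 mm high, standing: round foot 52 mm in diameter, knop 31 mm in diameter at height 38 mm, plain shaft 20 mm in diameter from height 52 to 106 mm (grip it there), collar 26 mm in diameter at 109 to 113 mm, pin on top; 250 to 490 g. Origin: centre of the underside of the foot; z up
- burner_bowl: brass incense burner bowl, round, open at the top, on three short feet: 60 mm in diameter from height 32 mm to its rim at 52 mm, belly tapering below to 32 mm at the bottom, wall 3.5 mm; 200 to 390 g. Origin: centre between the feet at their underside; z up
- burner_lid: brass burner lid with a round knob: flange 64 mm in diameter at height 4 to 7 mm over a 50 mm locating step, low dome to 17 mm, knob 20 mm in diameter between heights 29 and 43 mm, top at 46 mm (grip the knob from above); 125 to 250 g. Origin: centre of the underside; z up
- block: wooden tapping block, 32 by 32 mm, 80 high, standing on the bench, about 70 g. Origin: centre of the underside, z up, x and y square to its faces. It fits between the lips of the jig
- vase: small brass vase 90 mm high, belly 50 mm in diameter, that belongs to another order: leave it where it stands. Origin: centre of the underside; z up

How it is judged:
By the outcome, as a careful person would: the job done as asked, in the order asked, and still so for the second after the job is handed in, with the robot touching nothing.
It also fails if it takes over 141 s, if anything falls off the work surface, if the arm or the gripper's body presses on something with over 40 N, if the wrist force passes 120 N, or if a joint passes its speed limit or range.

## Robot

A 6-joint arm with a two-finger parallel gripper is mounted at the origin on the work surface. World frame = base frame: x ahead of the robot, y to its left, z up, the work surface at z = 0. Lengths are in m, angles in rad, forces in N, time in s.
With the tool pointing down it reaches from about 0.35 to 0.975 m from the base axis. Payload 4.9 kg.
Tool frame: the origin (TCP) lies at the centre of the arm's flange, where the gripper is bolted on; the fingertips stand 173 mm ahead of it and the grasp point (between the pads) lies 155 mm ahead of it (ctrl.finger_overhang is the distance from the TCP to the fingertips, in m); z points along the fingers, y is the direction in which the jaws open and shut (so a half turn about z gives the same grasp; the last joint's range is limited). The gripper opens to 85 mm and grips with 20 to 120 N. Pads are 22 mm wide; open, the fingers measure 114 mm over their backs; the gripper's body (76 mm by 85 mm) begins 54 mm behind the grasp point. The pads swing forward as they close: fully open they stand 13 mm farther back than shut.
Start: joints at [1.027, 0.053, 1.613, -0, 1.476, -0.119], TCP at [0.258, 0.569, 0.405] pointing down, gripper open.
Joint ranges: [-3.01, 3.01], [-1.01, 2.22], [0.06, 2.58], [-1.02, 4.17], [0.09, 2.62], [-3.14, 3.14]. Speed limits (rad/s): [2.57, 2.57, 3.14, 3.14, 3.14, 3.14].

## Interface

Orientations are given as a rotation vector (axis times angle).
In Python, from station import ctrl, eyes, spotter gives the robot as it stands.
- The arm moves only by the shell command python3 -m crank 'ROWS' [FORCE]. ROWS is JSON, a list of rows, each a list of 7 numbers: the turn, a rotation vector about the tool's x, y, z in rad, then the shift along the tool's x, y, z in mm, then the closure, from -1 (fully open) to 1 (shut). A call has 1 to 8 rows; each row shifts and turns the pose as measured when the row begins, along the tool's axes as they then stand; what a row does not reach is not made up. A row lasts 1/12 s, in which the tool goes at most 41.7 mm and 7.16 degrees, less where a joint would pass 70% of its speed; a pose out of reach is approached as far as the arm can. A call is refused whole if a number of a shift passes 41.7 or a number of a turn 0.125, either way. A call with a gripper value outside its range is refused whole. The fingers move at their own pace and stop on an object; FORCE is the grip in N (left out, the last holds). Time passes only in rows, so rows that do not move let the fingers close. It gives the time, the measured TCP pose, the force and the opening at its end, in the units of the state.
- ctrl.get_obs(): the state, without advancing time (a new reading comes with each control period).
- eyes.get_image(name): name is "side" or "top"; returns a dict with "image" (400x640x3 uint8, red, green, blue), "vertical_fov" (degrees; the focal length in pixels is half the picture's height over the tangent of half this angle, whatever the lens; pixels are square), "cx", "cy" (the principal point, pixels), "rvec" (rotation vector, rad) and "tvec" (3), from world to camera coordinates, as OpenCV has them. Camera axes: x right, y down, z forward; pixel columns grow to the right and rows downward; lengths in m; the calibration is good to about 2 mm. A picture is of the moment at which its call begins. There is no depth.
- ctrl.finish_job(): hands the job in, once; it reports no verdict.
Trained networks look in a picture, given as the dict that the camera call returned (one of the last four; its "shot" number tells which), for a name from the list of things; names that differ only in an ending like _2 or _b are one class to them, and where a whole thing is asked for, a point or a joint stands for the part that bears it (a point fixed in the world has none). Each returns a list of dicts, best first, with "confidence" (0 to 1); they miss things now and then, are a little off and sometimes report something else, mostly with a low value. They report only what shows in the picture. A call takes as long as a camera call.
- spotter.look_for(query, picture): "centre" ([x, y, z] in m, in world coordinates, good to about 4 mm: the middle of the surface that is visible of it).
- spotter.outline_of(query, picture): "region" (400x640 bool, what is visible of it).
- spotter.mark_of(query, picture): "centre" ([x, y, z] in m, in world coordinates, good to about 4 mm: a listed point, or the origin of a listed thing).
The state is a dict: "t": time; "q": joint angles; "dq": joint speeds; "effort": joint torques, N m; "tool_pos": TCP position; "tool_rot": TCP orientation; "contact_force": force on the tool from outside, world axes, zero at the start; "wrist_torque": the same for the moment, N m; "opening": finger opening in m.
Only numpy, scipy, OpenCV 4.12 (cv2) and the standard library are available. Lean on these libraries where they do the work, as an engineer would, in place of code of your own. Each camera call takes 0.05 s, during which the arm holds its last target.

## Working session

There is one attempt and no reset: what is moved stays moved. The work goes in short steps, Python scripts to look and compute and a shell command to move; the robot and the scene stay as the last step left them, time stands still between calls to the robot, and variables do not carry over. Pictures are saved under pics/ and viewed, and the job is handed in when it is done.

```bash
ls -la; mkdir -p pics; cat > h.py <<'E'
import numpy as np, cv2
from station import ctrl, eyes, spotter
def save(p,n):
    cv2.imwrite('pics/'+n+'.png', cv2.cvtColor(p['image'],cv2.COLOR_RGB2BGR))
def cam(p):
    R=cv2.Rodrigues(np.array(p['rvec'],float))[0]; t=np.array(p['tvec'],float)
    f=200/np.tan(np.radians(p['vertical_fov'])/2)
    return R,t,f
def proj(p,X):
    R,t,f=cam(p); c=np.atleast_2d(X)@R.T+t
    return np.c_[p['cx']+f*c[:,0]/c[:,2],p['cy']+f*c[:,1]/c[:,2]]
def unproj(p,uv,z):
    R,t,f=cam(p); o=-R.T@t
    uv=np.atleast_2d(uv); d=np.c_[(uv[:,0]-p['cx'])/f,(uv[:,1]-p['cy'])/f,np.ones(len(uv))]@R
    return o+d*((z-o[2])/d[:,2])[:,None]
E
python3 - <<'E'
from h import *
np.set_printoptions(precision=4,suppress=True)
print(ctrl.get_obs(), ctrl.finger_overhang)
for n in('top','side'):
    p=eyes.get_image(n); save(p,n+'0'); print(n,p['vertical_fov'],p['cx'],p['cy'],p['rvec'],p['tvec'])
    R,t,f=cam(p); print('cam pos',-R.T@t,'fwd',R[2])
    for q in 'divided_tray plain_tray jig jig_cheek drip_pan candlestick burner_bowl burner_lid block vase'.split():
        for k,fn in (('mark',spotter.mark_of),('look',spotter.look_for)):
            r=fn(q,p); print(q,k,[(np.round(a['centre'],4).tolist(),round(a['confidence'],2)) for a in r[:2]])
E
```

```text
total 12
drwxr-xr-x  3 agent agent 4096 Dec  7 15:36 .
drwxr-xr-x 23 root  root  4096 Dec  7 15:36 ..
drwxr-xr-x  2 agent agent 4096 Dec  7 15:36 pics
{'t': 0.0, 'q': array([ 1.027 ,  0.0534,  1.6143,  0.    ,  1.476 , -0.119 ]), 'dq': array([-0.0001,  0.    , -0.0017,  0.0014,  0.0002, -0.0007]), 'effort': array([ -0.0007, -39.3675, -37.0175,  -0.0002,   0.0071,   0.    ]), 'tool_pos': array([0.2574, 0.5692, 0.4035]), 'tool_rot': array([-0.6621, -3.0703,  0.003 ]), 'contact_force': array([ 0.2933, -0.1979, -0.8228]), 'wrist_torque': array([-0.0325, -0.015 ,  0.0022]), 'opening': 0.08530420374634375} 0.1734
top 51.50356789346414 313.2725533660546 201.56106292400966 [ 2.1118 -2.1757  0.0851] [0.0268 0.4849 0.8751]
cam pos [ 0.3802 -0.0194  0.9256] fwd [ 0.1165  0.0351 -0.9926]
divided_tray mark [([0.5977, 0.0071, -0.0017], 0.66), ([0.4204, 0.1756, 0.0001], 0.62)]
divided_tray look [([0.5969, 0.0067, 0.005], 0.81), ([0.4143, -0.1588, 0.0273], 0.54)]
plain_tray mark [([0.5604, 0.3086, -0.0019], 0.7)]
plain_tray look [([0.5612, 0.3105, 0.0034], 0.68)]
jig mark [([0.5612, -0.2882, -0.0001
[... 1300 characters left out ...]
023, -0.2866, 0.0375], 0.51)]
drip_pan mark [([0.5624, -0.2883, 0.0125], 0.94)]
drip_pan look [([0.5609, -0.2963, 0.0234], 0.81)]
candlestick mark [([0.4158, -0.1671, -0.0015], 0.83)]
candlestick look [([0.4106, -0.1773, 0.0389], 0.76), ([0.5558, 0.3078, 0.0086], 0.58)]
burner_bowl mark [([0.417, 0.1781, 0.0037], 0.57)]
burner_bowl look [([0.4133, 0.1627, 0.0377], 0.85)]
burner_lid mark [([0.4269, -0.0138, -0.0024], 0.65), ([0.5605, -0.2913, 0.003], 0.59)]
burner_lid look []
block mark [([0.4021, 0.3203, -0.0015], 0.67)]
block look [([0.3967, 0.3093, 0.0457], 0.82), ([0.5429, -0.2673, 0.0194], 0.71)]
vase mark [([0.4115, -0.3167, -0.0009], 0.77)]
vase look [([0.3996, -0.3208, 0.0565], 0.71)]
```

View pics/top0.png

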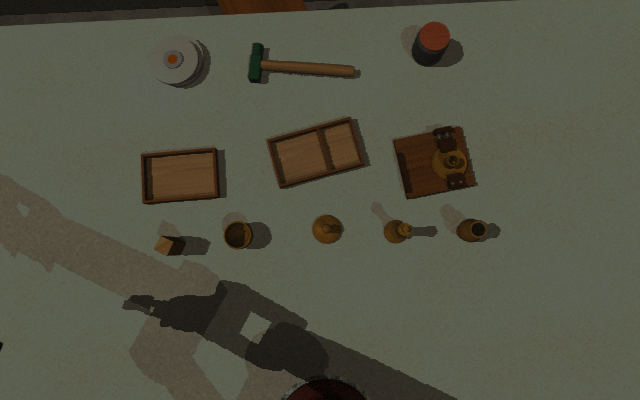

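View pics/side0.png

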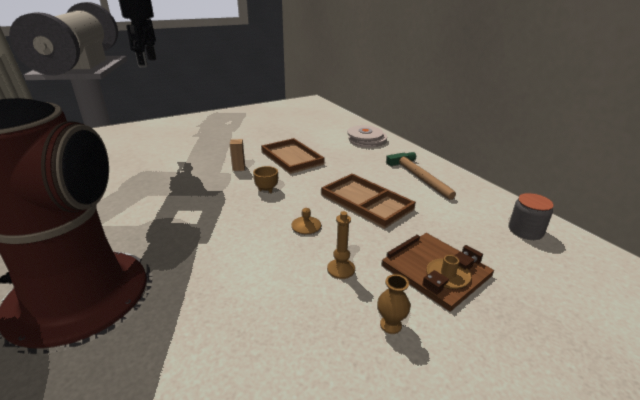

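```bash
cat > fit.py <<'E'
from h import *
from scipy.optimize import minimize
def box(x0,x1,y0,y1,z0,z1): return np.array([[x,y,z] for x in(x0,x1) for y in(y0,y1) for z in(z0,z1)])/1e3
def fr(r0,r1,z0,z1):
    a=np.linspace(0,2*np.pi,24,endpoint=False); return np.concatenate([np.c_[r*np.cos(a),r*np.sin(a),0*a+z] for r,z in((r0,z0),(r1,z1))])/1e3
M={'divided_tray':[box(-56,56,-98,98,0,22)],'plain_tray':[box(-56,56,-85,85,0,22)],
'jig':[box(-58,78,-45,106,0,15),box(-58,78,98,106,0,25),box(-58,-26,-15,15,15,33),box(26,58,-15,15,15,33)],
'drip_pan':[fr(34,38,0,7),fr(13,13,0,36)],
'candlestick':[fr(26,26,0,6),fr(20,8,6,14),fr(10,10,6,38),fr(15.5,15.5,36,40),fr(10,10,40,110),fr(13,13,109,113),fr(4,3,113,124)],
'burner_bowl':[fr(16,30,3,32),fr(30,30,32,52),fr(16,16,0,3)],
'burner_lid':[fr(25,25,0,4),fr(32,32,4,7),fr(30,8,7,17),fr(5,5,15,30),fr(10,10,29,43),fr(7,7,43,46)],
'block':[box(-16,16,-16,16,0,80)]}
S=3
def render(p,name,x,y,z,yaw):
    m=np.zeros((400*S,640*S),np.uint8); c,s=np.cos(yaw),np.sin(yaw)
    for P in M[name]:
        Q=P@np.array([[c,s,0],[-s,c,0],[0,0,1]])+[x,y,z]
        uv=(proj(p,Q)+.5)*S
        cv2.fillConvexPoly(m,cv2.convexHull(np.round(uv).astype(np.int32)),1)
    return m
def fit(name,ps,x0,yaw=True,z=0,extra=()):
    R=[]
    for p in ps:
        g=spotter.outline_of(name,p)
        if not g: continue
        # nearest region to guess
        best=None
        for a in g:
            v,u=np.nonzero(a['region']); e=np.hypot(*(np.array([u.mean(),v.mean()])-proj(p,[x0[0],x0[1],z+.02])[0]))
            if best is None or e<best[0]: best=(e,a)
        if best[0]>25: continue
        r=best[1]['region'].copy()
        for ex in extra:
            for a in spotter.outline_of(ex,p)[:1]: r|=a['region']
        R.append((p,cv2.resize(r.astype(np.uint8),None,fx=S,fy=S,interpolation=cv2.INTER_NEAREST)))
    def cost(v,RR):
        c=0
        for p,r in RR:
            m=render(p,name,v[0],v[1],z,v[2]/2 if yaw else 0); c+=1-(m&r).sum()/(m|r).sum()
        return c/len(RR)
    out=[]
    for RR in [R]+[[a] for a in R]:
      b=None
      for y0 in ([x0[2]-.15,x0[2],x0[2]+.15] if yaw else [0]):
        st=np.array([x0[0],x0[1],y0*2]); d=np.array([[0,0,0],[.008,0,0],[0,.008,0]]+([[0,0,.3]] if yaw else []))
        if yaw: r=minimize(cost,st,args=(RR,),method='Nelder-Mead',options=dict(initial_simplex=st+d,xatol=2e-4,fatol=1e-4,maxiter=150))
        else: r=minimize(lambda w:cost([w[0],w[1],0],RR),st[:2],method='Nelder-Mead',options=dict(initial_simplex=st[:2]+d[:3,:2],xatol=2e-4,fatol=1e-4,maxiter=100))
        if b is None or r.fun<b.fun: b=r
      out.append((np.round(b.x[:2],4).tolist(),round(b.x[2]/2,3) if yaw else None,round(b.fun,3)))
    return out
E
python3 - <<'E'
from fit import *
ps=[eyes.get_image('top'),eyes.get_image('side')]
for n,x0,yw,z,ex in (('divided_tray',(.597,.007,.2),1,0,()),('plain_tray',(.558,.310,.0),1,0,()),('jig',(.5625,-.289,.1),1,0,('jig_cheek','drip_pan')),('drip_pan',(.56,-.287,0),0,.015,()),
  ('candlestick',(.4175,-.1665,0),0,0,()),('burner_bowl',(.4175,.1765,0),0,0,()),('burner_lid',(.4285,-.0142,0),0,0,()),('block',(.402,.322,.1),1,0,())):
    print(n,*fit(n,ps,x0,yw,z,ex),sep='\n   ')
E
```

```text
divided_tray
   ([0.6005, 0.0066], np.float64(0.24), np.float64(0.034))
   ([0.5999, 0.0061], np.float64(0.237), np.float64(0.032))
   ([0.6019, 0.0072], np.float64(0.247), np.float64(0.028))
plain_tray
   ([0.5569, 0.3128], np.float64(0.044), np.float64(0.025))
   ([0.5569, 0.3128], np.float64(0.044), np.float64(0.025))
jig
   ([0.5644, -0.2881], np.float64(0.177), np.float64(0.05))
   ([0.5639, -0.288], np.float64(0.177), np.float64(0.028))
   ([0.5649, -0.2885], np.float64(0.168), np.float64(0.068))
drip_pan
   ([0.5642, -0.2868], None, np.float64(0.207))
   ([0.5634, -0.2866], None, np.float64(0.189))
   ([0.5646, -0.2873], None, np.float64(0.213))
candlestick
   ([0.4175, -0.1657], None, np.float64(0.065))
   ([0.4172, -0.1656], None, np.float64(0.047))
   ([0.4179, -0.1651], None, np.float64(0.077))
burner_bowl
   ([0.4184, 0.1756], None, np.float64(0.071))
   ([0.4184, 0.1756], None, np.float64(0.042))
   ([0.4191, 0.1752], None, np.float64(0.096))
burner_lid
   ([0.4266, -0.0147], None, np.float64(0.039))
   ([0.4266, -0.0147], None, np.float64(0.039))
block
   ([0.3999, 0.3224], np.float64(-0.294), np.float64(0.107))
   ([0.3992, 0.3216], np.float64(-0.359), np.float64(0.121))
   ([0.4023, 0.3269], np.float64(-0.359), np.float64(0.07))
```

```bash
python3 - <<'E'
import cv2
t=cv2.imread('pics/top0.png'); 
cv2.imwrite('pics/jigtop.png',cv2.resize(t[100:220,370:510],None,fx=5,fy=5,interpolation=cv2.INTER_CUBIC))
cv2.imwrite('pics/blocktop.png',cv2.resize(t[110:270,120:280],None,fx=3.7,fy=3.7,interpolation=cv2.INTER_CUBIC))
E
```

```text
(no output)
```

View pics/jigtop.png

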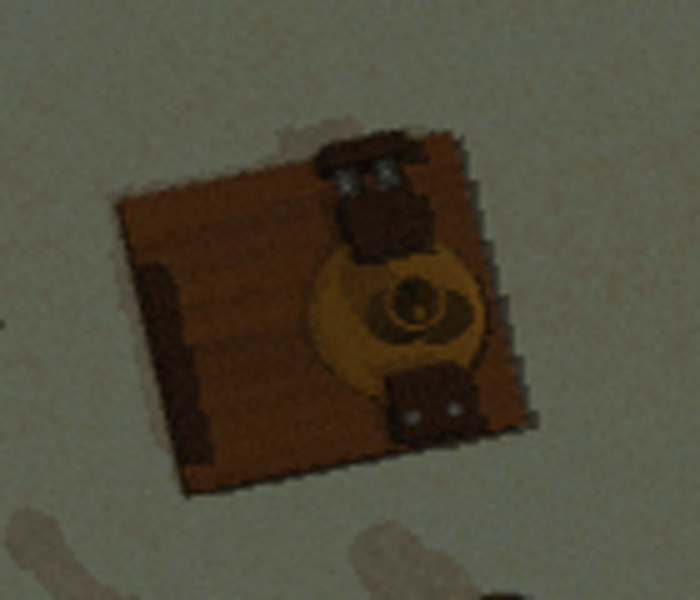

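View pics/blocktop.png

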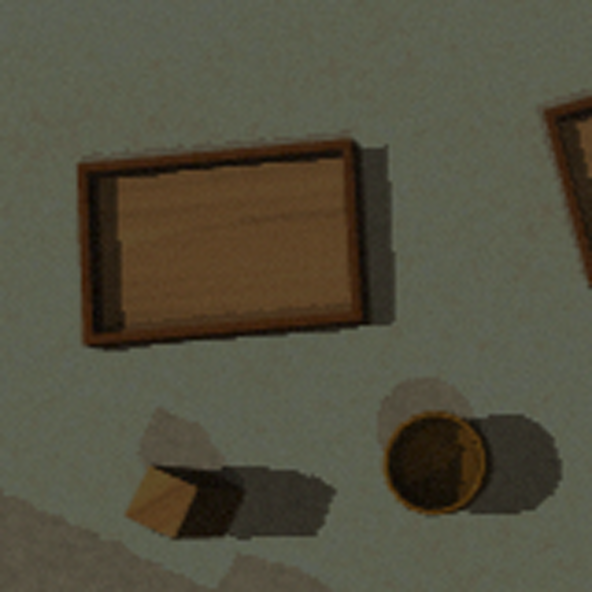

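```bash
python3 - <<'E'
from fit import *
np.set_printoptions(precision=4,suppress=True)
p=eyes.get_image('top')
c=np.array([(152,467),(197,485),(178,540),(127,515)])/3.7+[120,110]-.0
w=unproj(p,c,.08)[:,:2]; print(w,w.mean(0)); d=np.roll(w,-1,0)-w; print(np.degrees(np.arctan2(d[:,1],d[:,0])),np.hypot(*d.T))
im=cv2.resize(p['image'],None,fx=3,fy=3,interpolation=cv2.INTER_CUBIC)[:,:,::-1].copy()
for n,a in (('divided_tray',(.6005,.0066,0,.24)),('plain_tray',(.5569,.3128,0,.044)),('jig',(.5644,-.2881,0,.177)),('drip_pan',(.5635,-.2867,.015,0)),('burner_bowl',(.4184,.1756,0,0)),('block',(.3999,.3224,0,-.36)),('candlestick',(.4175,-.1657,0,0))):
    for P in M[n]:
        x,y,z,yw=a; cc,s=np.cos(yw),np.sin(yw); Q=P@np.array([[cc,s,0],[-s,cc,0],[0,0,1]])+[x,y,z]
        cv2.polylines(im,[cv2.convexHull(np.round((proj(p,Q)+.5)*3).astype(np.int32))],True,(0,255,0),1)
cv2.imwrite('pics/ov1.png',im[300:800,380:1160])
cv2.imwrite('pics/ov2.png',im[300:800,1000:1500])
E
```

```text
[[0.4176 0.3268]
 [0.4068 0.3012]
 [0.3767 0.3115]
 [0.3913 0.3405]] [0.3981 0.32  ]
[-112.766   161.076    63.2749  -27.5707] [0.0277 0.0318 0.0324 0.0296]
```

View pics/ov1.png

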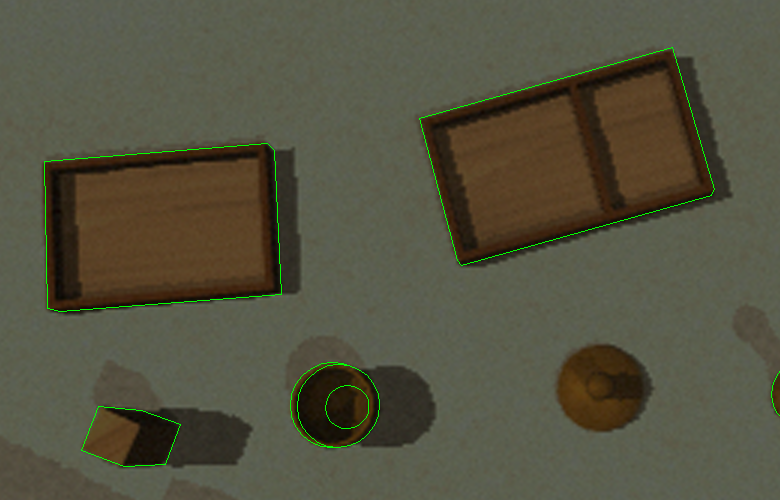

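View pics/ov2.png

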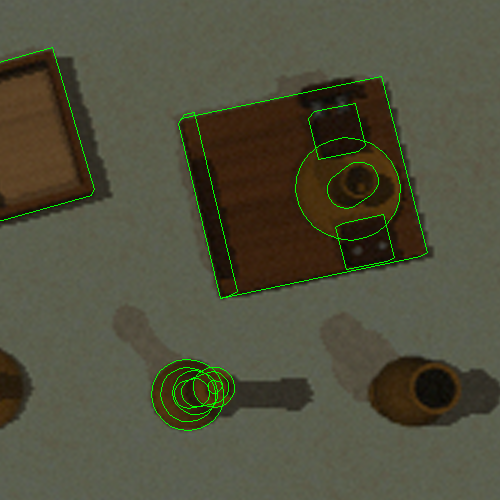

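```bash
cat > d.py <<'E'
# d.py x y z jawangle_deg : how far in tool axes to a pose (tool down, jaw (tool y) at this angle from world x)
import sys; from h import *
from scipy.spatial.transform import Rotation as Ro
def delta(x,y,z,ang):
    o=ctrl.get_obs(); R=Ro.from_rotvec(o['tool_rot']); cur=R.as_matrix()
    best=None
    for a in (ang,ang+180):
        a=np.radians(a); yt=np.array([np.cos(a),np.sin(a),0]); zt=np.array([0,0,-1.]); T=np.c_[np.cross(yt,zt),yt,zt]
        rv=Ro.from_matrix(cur.T@T).as_rotvec()
        if best is None or np.linalg.norm(rv)<np.linalg.norm(best): best=rv
    return cur.T@(np.array([x,y,z])-o['tool_pos'])*1e3,best,o
if __name__=='__main__':
    s,r,o=delta(*map(float,sys.argv[1:5]))
    print('shift',s.round(1),'turn',r.round(3),'pos',o['tool_pos'].round(4),'q',o['q'].round(2),'F',o['contact_force'].round(1),'open',round(o['opening'],4),'t',round(o['t'],2))
    m=max(np.abs(s).max()/41.6, np.abs(r).max()/.124); print('rows>=',m)
E
python3 d.py .400 .322 .30 66
python3 - <<'E'
from h import *
p=eyes.get_image('top')
print(unproj(p,[[449.5,164.5]],.02))
E
```

```text
shift [-231.7 -166.8  104.7] turn [ 0.    -0.    -0.006] pos [0.2576 0.5694 0.4047] q [ 1.03  0.05  1.61  0.    1.48 -0.12] F [ 0.6 -0.3 -0.1] open 0.0854 t 3.25
rows>= 5.570519339197248
[[ 0.55878816 -0.28870538  0.02      ]]
```

```bash
python3 -m crank '[[0,0,0,-38.6,-27.8,17.5,-1],[0,0,0,-38.6,-27.8,17.5,-1],[0,0,0,-38.6,-27.8,17.5,-1],[0,0,0,-38.6,-27.8,17.5,-1],[0,0,0,-38.6,-27.8,17.5,-1],[0,0,0,-38.6,-27.8,17.5,-1],[0,0,0,0,0,0,-1],[0,0,0,0,0,0,-1]]'; python3 d.py .400 .322 .213 66
```

```text
t: 3.97
tool_pos: [0.3792, 0.3589, 0.3154]
tool_rot: [0.654, 3.07, 0.012]
contact_force: [0.1, 0.7, 0.1]
opening: 0.0855
shift [-34.  -26.  102.3] turn [ 0.008  0.001 -0.001] pos [0.3792 0.3589 0.3154] q [ 0.61 -0.12  1.94  0.    1.32 -0.54] F [0.1 0.7 0.1] open 0.0855 t 3.97
rows>= 2.4581030173928395
```

```bash
python3 -m crank '[[0,0,0,-34,-26,10,-1],[0,0,0,-5,-4,10,-1],[0,0,0,0,0,0,-1]]'; python3 d.py .400 .322 .213 66; python3 - <<'E'
from fit import *
p=eyes.get_image('top');save(p,'a1')
ps=[p,eyes.get_image('side')]; save(ps[1],'a1s')
E
```

```text
t: 4.22
tool_pos: [0.4014, 0.3195, 0.2973]
tool_rot: [0.651, 3.069, 0.017]
contact_force: [-0.2, -0.4, 0.1]
opening: 0.0854
shift [ 2.5  0.7 84.3] turn [0.011 0.002 0.001] pos [0.4014 0.3195 0.2973] q [ 0.53 -0.13  1.97  0.01  1.29 -0.63] F [-0.2 -0.4  0.1] open 0.0854 t 4.22
rows>= 2.027171556508298
```

View pics/a1s.png

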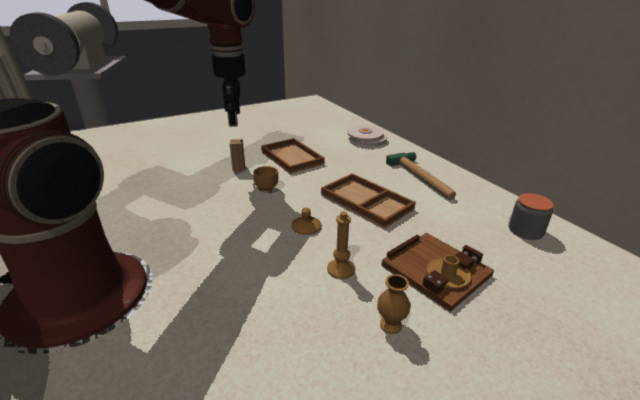

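```bash
python3 -m crank '[[0.011,0,0,2.5,0.7,25,-1],[0,0,0,0,0,25,-1],[0,0,0,0,0,25,-1],[0,0,0,0,0,8,-1],[0,0,0,0,0,0,-1]]'; python3 d.py .400 .322 .213 66
```

```text
t: 4.73
tool_pos: [0.4, 0.331, 0.2212]
tool_rot: [0.634, 3.064, 0.02]
contact_force: [-0.4, 0.4, -0.4]
opening: 0.0852
shift [-3.5 -8.3  8.1] turn [0.015 0.01  0.011] pos [0.4    0.331  0.2212] q [ 0.55 -0.01  2.01  0.    1.13 -0.62] F [-0.4  0.4 -0.4] open 0.0852 t 4.73
rows>= 0.20067721766690672
```

```bash
python3 -m crank '[[0.01,0.01,0.01,-3.5,-8.3,8,-1],[0,0,0,0,0,0,-1],[0,0,0,0,0,0,-1]]'; python3 d.py .400 .322 .213 66;
```

```text
t: 4.98
tool_pos: [0.4002, 0.3237, 0.2156]
tool_rot: [0.647, 3.072, 0.011]
contact_force: [-0.3, -0.3, 0.0]
opening: 0.0855
shift [-0.5 -1.7  2.6] turn [0.007 0.001 0.003] pos [0.4002 0.3237 0.2156] q [ 0.53 -0.01  2.01  0.    1.13 -0.62] F [-0.3 -0.3  0. ] open 0.0855 t 4.98
rows>= 0.06278823448825592
```

```bash
python3 -m crank '[[0.006,0,0,-0.5,-1.7,2.6,-0.5],[0,0,0,0,0,0,0],[0,0,0,0,0,0,1],[0,0,0,0,0,0,1],[0,0,0,0,0,0,1],[0,0,0,0,0,0,1],[0,0,0,0,0,0,1],[0,0,0,0,0,0,1]]' 70; python3 d.py .400 .322 .213 66;
```

```text
t: 5.65
tool_pos: [0.4016, 0.3222, 0.217]
tool_rot: [0.648, 3.068, 0.008]
contact_force: [0.5, 0.8, -1.0]
opening: 0.031
shift [ 1.4 -0.9  4. ] turn [0.006 0.005 0.002] pos [0.4016 0.3222 0.217 ] q [ 0.53 -0.01  2.01 -0.    1.13 -0.62] F [ 0.5  0.8 -1. ] open 0.031 t 5.65
rows>= 0.09702606398424014
```

```bash
python3 -m crank '[[0,0,0,0,0,-20,1],[0,0,0,0,0,-40,1],[0,0,0,0,0,-40,1],[0,0,0,0,0,-40,1],[0,0,0,0,0,-40,1],[0,0,0,0,0,-10,1]]'; python3 d.py .5753 -.3572 .38 100.1
```

```text
t: 6.15
tool_pos: [0.3985, 0.3204, 0.4065]
tool_rot: [-0.648, -3.066, 0.011]
contact_force: [2.3, -0.4, 0.9]
opening: 0.0311
shift [-436.1 -547.9   28.6] turn [-0.006 -0.008 -0.593] pos [0.3985 0.3204 0.4065] q [ 0.53 -0.22  1.87 -0.    1.51 -0.62] F [ 2.3 -0.4  0.9] open 0.0311 t 6.15
rows>= 13.16999599262953
```

```bash
python3 -m crank '[[0,0,0,-15,-20,0,1],[0,0,0,-31,-39,2,1],[0,0,0,-31,-39,2,1],[0,0,0,-31,-39,2,1],[0,0,0,-31,-39,2,1],[0,0,0,-31,-39,2,1],[0,0,0,-31,-39,2,1],[0,0,0,-31,-39,2,1]]'; python3 d.py .5753 -.3572 .38 100.1
```

```text
t: 6.82
tool_pos: [0.4797, 0.0126, 0.4007]
tool_rot: [0.623, 3.073, 0.008]
contact_force: [1.0, 0.3, -1.2]
opening: 0.0314
shift [-232.  -303.5   20. ] turn [ 0.005  0.007 -0.576] pos [0.4797 0.0126 0.4007] q [-0.13 -0.31  1.95  0.    1.49 -1.3 ] F [ 1.   0.3 -1.2] open 0.0314 t 6.82
rows>= 7.295384295890961
```

```bash
python3 -m crank '[[0,0,-0.1,-20,-38,1,1],[0,0,-0.12,-18,-38,1,1],[0,0,-0.12,-17,-38,1,1],[0,0,-0.12,-15,-39,1,1],[0,0,-0.12,-12,-39,1,1],[0,0,-0.02,-10,-39,1,1],[0,0,0,-8,-30,1,1],[0,0,0,0,0,0,1]]'; python3 d.py .5753 -.3572 .38 100.1
```

```text
t: 7.48
tool_pos: [0.5521, -0.2558, 0.3882]
tool_rot: [-0.306, 3.122, 0.005]
contact_force: [-0.9, 0.8, 0.0]
opening: 0.0316
shift [  -3.  -104.     7.9] turn [0.003 0.005 0.019] pos [ 0.5521 -0.2558  0.3882] q [-0.56  0.02  1.67  0.01  1.45 -2.32] F [-0.9  0.8  0. ] open 0.0316 t 7.48
rows>= 2.500317611272392
```

```bash
python3 -m crank '[[0,0,0.01,-1,-35,8,1],[0,0,0,-1,-35,0,1],[0,0,0,-1,-35,0,1],[0,0,0,0,-10,0,1],[0,0,0,0,0,0,1],[0,0,0,0,0,0,1]]'; python3 d.py .5753 -.3572 .30 100.1
```

```text
t: 7.98
tool_pos: [0.5769, -0.3723, 0.373]
tool_rot: [0.287, -3.127, -0.018]
contact_force: [0.1, 0.3, 0.1]
opening: 0.0314
shift [-1.2 14.3 73.2] turn [ 0.012 -0.     0.007] pos [ 0.5769 -0.3723  0.373 ] q [-0.68  0.22  1.49  0.01  1.45 -2.44] F [0.1 0.3 0.1] open 0.0314 t 7.98
rows>= 1.7597784185117031
```

```bash
python3 -m crank '[[0.012,0,0.007,-1,12,35,1],[0,0,0,0,0,35,1],[0,0,0,0,0,8,1],[0,0,0,0,0,0,1],[0,0,0,0,0,0,1]]'; python3 d.py .5753 -.3572 .235 100.1; python3 - <<'E'
from fit import *
p=eyes.get_image('top');save(p,'b1')
s=eyes.get_image('side');save(s,'b1s')
a=p['image'][90:230,360:520];b=s['image'][180:340,340:540]
for n,i in(('b1c',a),('b1sc',b)): cv2.imwrite('pics/'+n+'.png',cv2.resize(i,None,fx=3.7,fy=3.7,interpolation=cv2.INTER_CUBIC)[:,:,::-1])
E
```

```text
t: 8.4
tool_pos: [0.5762, -0.3533, 0.2966]
tool_rot: [-0.283, 3.126, -0.002]
contact_force: [0.6, -0.2, -0.9]
opening: 0.0314
shift [ 1.7 -3.5 61.6] turn [-0.002  0.003  0.004] pos [ 0.5762 -0.3533  0.2966] q [-0.66  0.25  1.58  0.    1.31 -2.41] F [ 0.6 -0.2 -0.9] open 0.0314 t 8.4
rows>= 1.4816776290581477
```

View pics/b1c.png

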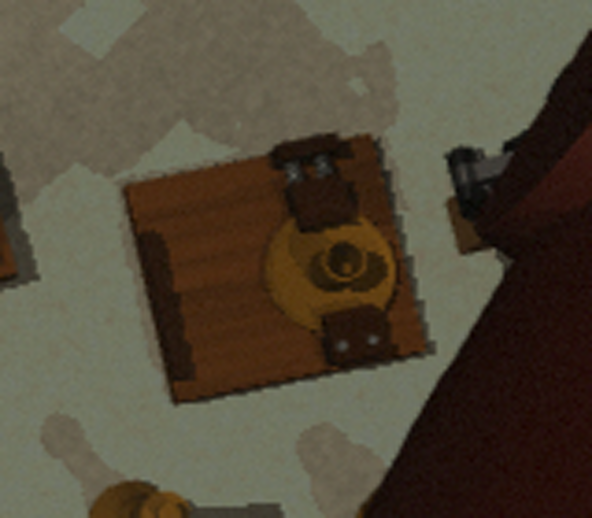

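View pics/b1sc.png

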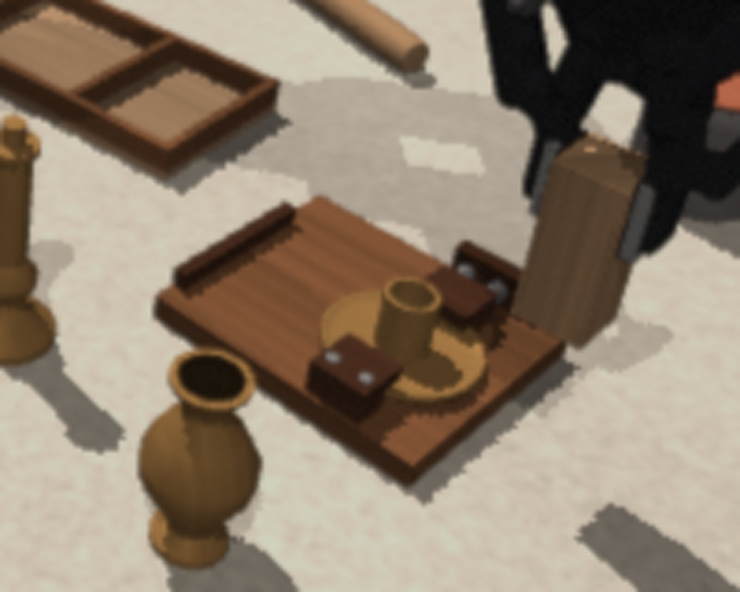

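```bash
cat > ov.py <<'E'
from fit import *
def ov(p,items,crop,name,k=4):
    im=cv2.resize(p['image'],None,fx=k,fy=k,interpolation=cv2.INTER_CUBIC)[:,:,::-1].copy()
    for n,(x,y,z,yw),col in items:
        cc,s=np.cos(yw),np.sin(yw)
        for P in M[n]:
            Q=P@np.array([[cc,s,0],[-s,cc,0],[0,0,1]])+[x,y,z]; uv=np.round((proj(p,Q)+.5)*k).astype(np.int32)
            if len(P)==8:
                for i in range(8):
                    for j in (1,2,4):
                        if not i&j: cv2.line(im,tuple(map(int,uv[i])),tuple(map(int,uv[i|j])),col,1)
            else:
                h=len(P)//2
                cv2.polylines(im,[uv[:h],uv[h:]],True,col,1)
    a,b,c,d=crop; cv2.imwrite('pics/'+name+'.png',im[a*k:b*k,c*k:d*k])
E
python3 - <<'E'
from ov import *
g,r,c=(0,255,0),(0,0,255),(255,255,0)
it=[('jig',(.5635,-.2883,0,.177),g),('drip_pan',(.563,-.2883,.015,0),c),('block',(.5762,-.3533,.0796,.177),r)]
ov(eyes.get_image('side'),it,(190,320,360,555),'ov3'); ov(eyes.get_image('top'),it,(100,220,370,510),'ov4')
E
```

```text
(no output)
```

View pics/ov3.png

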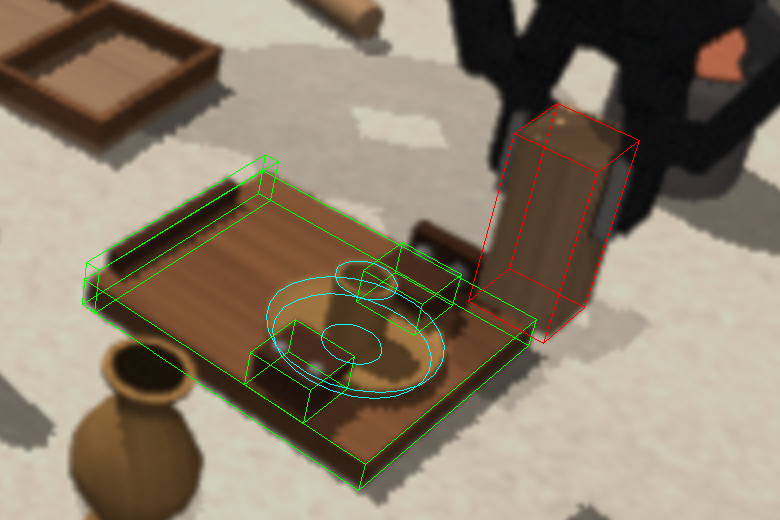

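View pics/ov4.png

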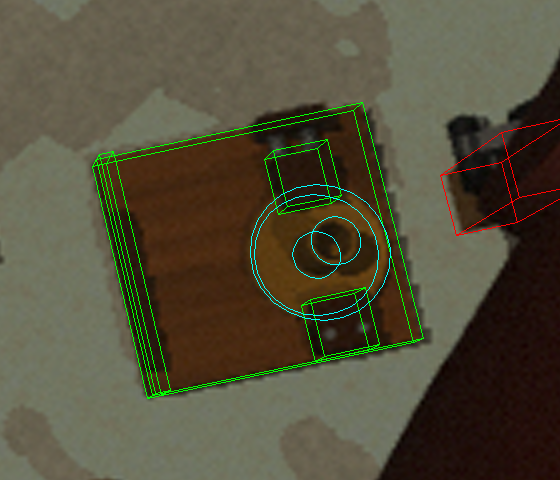

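```bash
python3 -m crank '[[0,0,0.004,1.5,-5,25,1],[0,0,0,0,0,25,1],[0,0,0,0,0,5,1],[0,0,0,0,0,0,1],[0,0,0,0,0,0,1]]'; python3 d.py .5753 -.3572 .235 100.1
```

```text
t: 9.02
tool_pos: [0.5795, -0.3631, 0.2536]
tool_rot: [-0.273, 3.111, -0.025]
contact_force: [0.5, 0.4, 0.1]
opening: 0.0313
shift [ 3.5  6.9 18.4] turn [-0.018  0.017 -0.001] pos [ 0.5795 -0.3631  0.2536] q [-0.67  0.31  1.59  0.    1.22 -2.41] F [0.5 0.4 0.1] open 0.0313 t 9.02
rows>= 0.44322548264266015
```

```bash
python3 -m crank '[[-0.018,0.017,0,3,7,17,1],[0,0,0,0,0,0,1],[0,0,0,0,0,0,1]]'; python3 d.py .5753 -.3572 .235 100.1
```

```text
t: 9.27
tool_pos: [0.5766, -0.3574, 0.2399]
tool_rot: [-0.274, 3.126, -0.005]
contact_force: [0.2, -0.3, 0.8]
opening: 0.0313
shift [1.2 0.4 4.9] turn [-0.003  0.003 -0.001] pos [ 0.5766 -0.3574  0.2399] q [-0.66  0.32  1.6   0.    1.22 -2.41] F [ 0.2 -0.3  0.8] open 0.0313 t 9.27
rows>= 0.11751487798935768
```

```bash
python3 -m crank '[[-0.003,0.003,0,1.2,0,5.5,1],[0,0,0,0,0,0,1]]'; python3 d.py .5753 -.3572 .235 100.1;  python3 - <<'E'
from ov import *
g,r,c=(0,255,0),(0,0,255),(255,255,0)
ov(eyes.get_image('side'),[],(190,320,360,555),'ov5')
E
```

```text
t: 9.43
tool_pos: [0.5754, -0.3574, 0.2346]
tool_rot: [-0.275, 3.129, -0.001]
contact_force: [0.1, 0.6, -0.9]
opening: 0.0312
shift [ 0.1  0.2 -0.4] turn [-0.     0.    -0.001] pos [ 0.5754 -0.3574  0.2346] q [-0.67  0.32  1.6  -0.    1.22 -2.41] F [ 0.1  0.6 -0.9] open 0.0312 t 9.43
rows>= 0.009132033270156496
```

View pics/ov5.png

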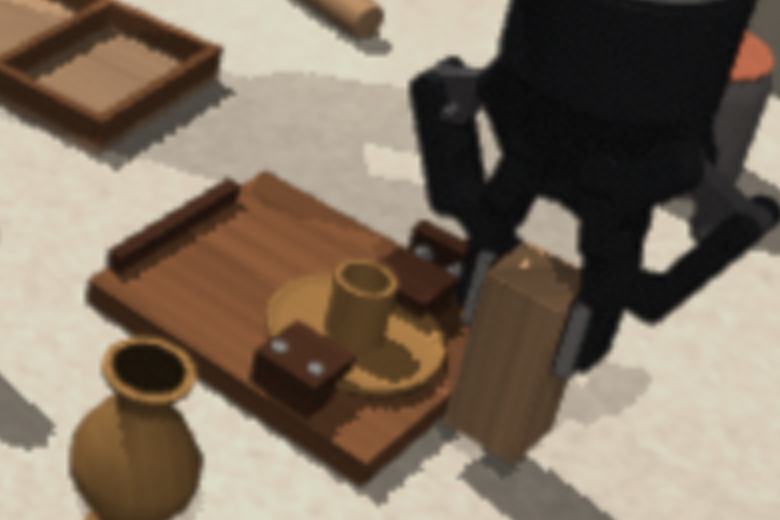

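```bash
python3 -m crank '[[0,0,0,0,6,0,1],[0,0,0,0,6,0,1],[0,0,0,0,6,0,1],[0,0,0,0,0,0,1]]'; python3 d.py .5666 -.3084 .235 100.1
```

```text
t: 9.82
tool_pos: [0.5726, -0.3389, 0.2363]
tool_rot: [-0.274, 3.127, -0.006]
contact_force: [0.1, -0.9, -1.1]
opening: 0.0314
shift [ 0.6 31.   1.2] turn [-0.004  0.002 -0.001] pos [ 0.5726 -0.3389  0.2363] q [-0.65  0.29  1.64 -0.    1.21 -2.39] F [ 0.1 -0.9 -1.1] open 0.0314 t 9.82
rows>= 0.7463340267815635
```

```bash
python3 -m crank '[[0,0,0,0.5,6,1,1],[0,0,0,0,6,0,1],[0,0,0,0,6,0,1]]'; python3 d.py .5666 -.3084 .235 100.1; python3 - <<'E'
from ov import *
g,r,c=(0,255,0),(0,0,255),(255,255,0)
ov(eyes.get_image('side'),[],(190,320,360,555),'ov6')
E
```

```text
t: 10.07
tool_pos: [0.5697, -0.3242, 0.2383]
tool_rot: [-0.275, 3.12, -0.033]
contact_force: [1.3, -7.2, -0.3]
opening: 0.0313
shift [ 0.3 16.1  3. ] turn [-0.022  0.007 -0.   ] pos [ 0.5697 -0.3242  0.2383] q [-0.63  0.27  1.67 -0.01  1.19 -2.37] F [ 1.3 -7.2 -0.3] open 0.0313 t 10.07
rows>= 0.3880965411137294
```

View pics/ov6.png

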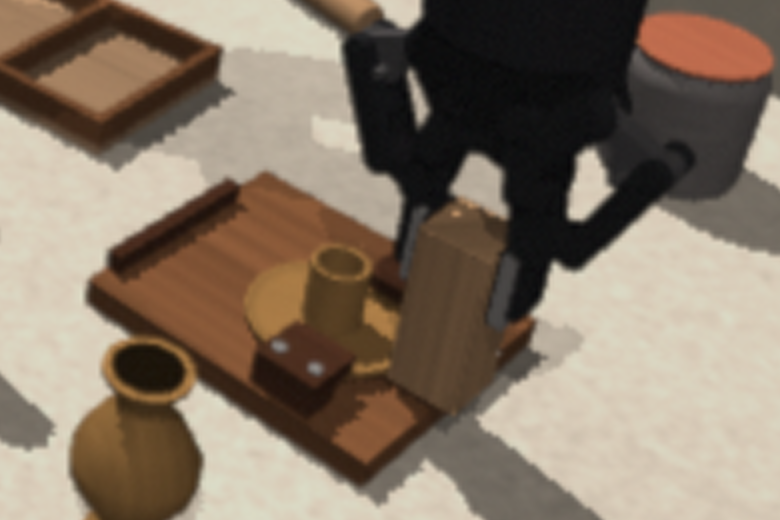

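```bash
python3 -m crank '[[-0.02,0.007,0,0,2,3.5,1],[0,0,0,0,5,0.5,1]]'; python3 d.py .5666 -.3084 .235 100.1
```

```text
t: 10.28
tool_pos: [0.5692, -0.3183, 0.2369]
tool_rot: [-0.276, 3.125, -0.014]
contact_force: [0.1, -4.0, -1.3]
opening: 0.0314
shift [ 0.8 10.2  1.8] turn [-0.009  0.003  0.   ] pos [ 0.5692 -0.3183  0.2369] q [-0.62  0.26  1.67 -0.    1.2  -2.37] F [ 0.1 -4.  -1.3] open 0.0314 t 10.28
rows>= 0.24630591745305117
```

```bash
python3 -m crank '[[-0.008,0.003,0,0.5,5,2,1],[-0.004,0.001,0,0,5,1,1],[-0.004,0.001,0,0,5,1,1],[-0.004,0,0,0,5,0.5,1]]'; python3 d.py .5635 -.291 .235 100.1;python3 - <<'E'
from ov import *
ov(eyes.get_image('side'),[],(190,320,360,555),'ov7')
E
```

```text
t: 10.62
tool_pos: [0.5654, -0.2978, 0.2339]
tool_rot: [0.276, -3.129, -0.016]
contact_force: [0.1, -2.5, 0.6]
opening: 0.0313
shift [ 0.7  7.  -1. ] turn [ 0.01   0.001 -0.001] pos [ 0.5654 -0.2978  0.2339] q [-0.6   0.24  1.7   0.01  1.2  -2.35] F [ 0.1 -2.5  0.6] open 0.0313 t 10.62
rows>= 0.16901999662908954
```

View pics/ov7.png

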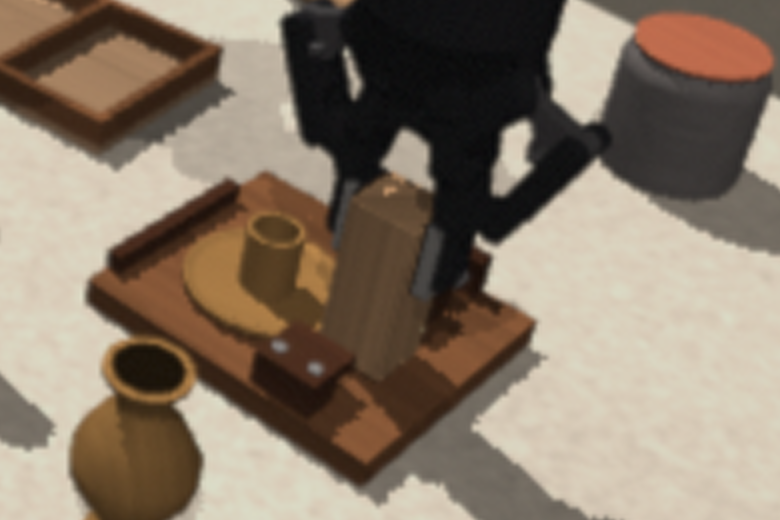

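```bash
python3 -m crank '[[0.005,0,0,0.5,4,-0.5,1],[0.002,0,0,0,4,-0.3,1],[0,0,0,0,1,0,1],[0,0,0,0,0,0,1]]'; python3 d.py .5635 -.291 .235 100.1;python3 - <<'E'
from ov import *
ov(eyes.get_image('side'),[],(190,320,360,555),'ov8')
E
```

```text
t: 11.0
tool_pos: [0.5627, -0.2857, 0.2337]
tool_rot: [0.278, -3.128, -0.01]
contact_force: [-0.3, -0.9, -0.0]
opening: 0.0313
shift [ 0.1 -5.4 -1.4] turn [ 0.006 -0.001  0.001] pos [ 0.5627 -0.2857  0.2337] q [-0.59  0.23  1.72  0.    1.2  -2.34] F [-0.3 -0.9 -0. ] open 0.0313 t 11.0
rows>= 0.12893781476859473
```

View pics/ov8.png

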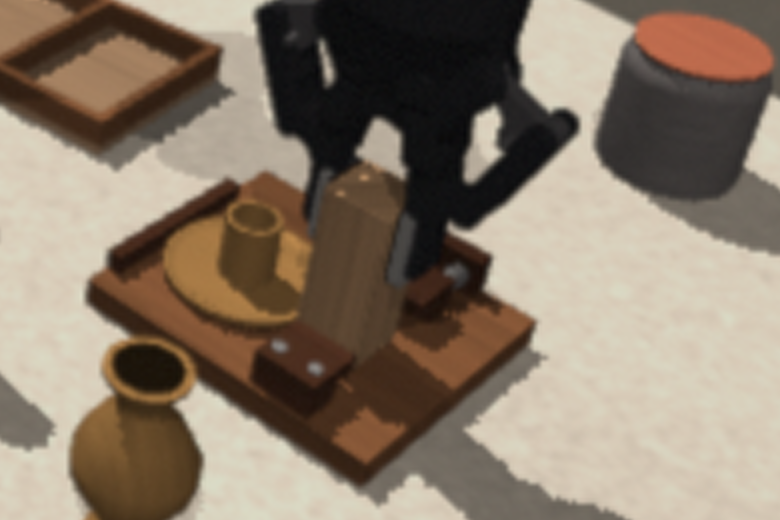

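```bash
python3 -m crank '[[0,0,0,0,-8,0,1],[0,0,0,0,-2,-20,1],[0,0,0,0,0,-40,1],[0,0,0,0,0,-40,1],[0,0,0,0,0,-40,1],[0,0,0,0,0,-10,1],[0,0,0,0,0,0,1]]'; python3 d.py .42 .31 .38 66; python3 - <<'E'
from fit import *
ps=[eyes.get_image('top'),eyes.get_image('side')]
for p in ps: print([(np.round(a['centre'],4).tolist(),round(a['confidence'],2)) for a in spotter.mark_of('drip_pan',p)])
print(fit('drip_pan',ps,(.553,-.232,0),0,.015))
c,s=np.cos(.177),np.sin(.177);print(np.array([.563-s*.056,-.2883+c*.056]))
E
```

```text
t: 11.63
tool_pos: [0.564, -0.2988, 0.3823]
tool_rot: [0.275, -3.116, -0.032]
contact_force: [-0.0, -0.3, -0.4]
opening: 0.0313
shift [ 35.1 624.4  16.2] turn [ 0.018 -0.018  0.595] pos [ 0.564  -0.2988  0.3823] q [-0.61  0.1   1.6   0.01  1.46 -2.35] F [-0.  -0.3 -0.4] open 0.0313 t 11.63
rows>= 15.010602775773455
[([0.5472, -0.2318, 0.0177], 0.71)]
[([0.5535, -0.2329, 0.0148], 0.58), ([0.5585, 0.3103, 0.0017], 0.53)]
[([0.5517, -0.2307], None, np.float64(0.047)), ([0.5513, -0.2304], None, np.float64(0.039)), ([0.5523, -0.2309], None, np.float64(0.046))]
[ 0.55313967 -0.23317492]
```

```bash
python3 -m crank '[[0.015,-0.015,0,0,20,0,1],[0,0,0,1,39,0,1],[0,0,0,1,39,0,1],[0,0,0,1,39,0,1],[0,0,0,1,39,0,1],[0,0,0,1,39,0,1],[0,0,0,2,39,0,1],[0,0,0,2,39,0,1]]'; python3 -m crank '[[0,0,0,5,39,0,1],[0,0,0,5,39,0,1],[0,0,0,5,39,0,1],[0,0,0,5,39,0,1],[0,0,0,5,39,0,1],[0,0,0,5,39,0,1],[0,0,0,5,20,0,1],[0,0,0,0,0,0,1]]'; python3 d.py .40 .322 .25 100
```

```text
t: 12.6
tool_pos: [0.499, -0.0059, 0.3641]
tool_rot: [0.253, -3.104, -0.036]
contact_force: [1.2, 0.0, -0.6]
opening: 0.0314
t: 13.27
tool_pos: [0.4114, 0.2548, 0.3583]
tool_rot: [0.262, -3.082, -0.037]
contact_force: [0.4, -0.6, -0.6]
opening: 0.0314
shift [ -5.1  65.1 110. ] turn [ 0.028 -0.046 -0.005] pos [0.4114 0.2548 0.3583] q [ 0.39 -0.25  1.98  0.04  1.46 -1.35] F [ 0.4 -0.6 -0.6] open 0.0314 t 13.27
rows>= 2.64467536010336
```

```bash
python3 -m crank '[[0.028,-0.04,0,-5,36,10,1],[0,0,0,0,30,30,1],[0,0,0,0,0,35,1],[0,0,0,0,0,20,1],[0,0,0,0,0,0,1],[0,0,0,0,0,0,1]]'; python3 d.py .40 .322 .222 100
```

```text
t: 13.77
tool_pos: [0.4029, 0.3219, 0.2553]
tool_rot: [0.268, -3.12, 0.011]
contact_force: [0.6, 0.0, -0.7]
opening: 0.0312
shift [ 2.5  0.8 33.4] turn [-0.006 -0.01  -0.003] pos [0.4029 0.3219 0.2553] q [ 0.53 -0.06  1.99 -0.    1.23 -1.21] F [ 0.6  0.  -0.7] open 0.0312 t 13.77
rows>= 0.8019950137197448
```

```bash
python3 -m crank '[[-0.006,-0.01,0,2,0,20,1],[0,0,0,0,0,13,1],[0,0,0,0,0,0,1],[0,0,0,0,0,0,1]]'; python3 d.py .40 .322 .217 100
```

```text
t: 14.1
tool_pos: [0.4029, 0.3196, 0.2245]
tool_rot: [-0.263, 3.128, 0.001]
contact_force: [-1.0, -0.6, -1.3]
opening: 0.0313
shift [2.5 2.9 7.5] turn [ 0.     0.003 -0.007] pos [0.4029 0.3196 0.2245] q [ 0.53 -0.03  2.01 -0.    1.15 -1.21] F [-1.  -0.6 -1.3] open 0.0313 t 14.1
rows>= 0.1803281276626861
```

```bash
python3 -m crank '[[0,0,0,0,0,5.5,1],[0,0,0,0,0,0,1],[0,0,0,0,0,0,1]]'; python3 d.py .40 .322 .217 100;  python3 -m crank '[[0,0,0,0,0,1.5,1],[0,0,0,0,0,0,1]]'; python3 d.py .40 .322 .217 100
```

```text
t: 14.35
tool_pos: [0.4049, 0.3195, 0.2227]
tool_rot: [-0.26, 3.123, 0.004]
contact_force: [-0.2, 0.3, -0.9]
opening: 0.0313
shift [4.5 3.3 5.7] turn [ 0.002  0.008 -0.008] pos [0.4049 0.3195 0.2227] q [ 0.52 -0.02  2.01 -0.    1.14 -1.21] F [-0.2  0.3 -0.9] open 0.0313 t 14.35
rows>= 0.13689713069447268
t: 14.52
tool_pos: [0.4056, 0.3197, 0.2229]
tool_rot: [-0.26, 3.12, 0.006]
contact_force: [0.3, 0.0, -0.5]
opening: 0.0313
shift [5.2 3.2 5.8] turn [ 0.003  0.011 -0.009] pos [0.4056 0.3197 0.2229] q [ 0.52 -0.02  2.01 -0.    1.14 -1.21] F [ 0.3  0.  -0.5] open 0.0313 t 14.52
rows>= 0.13957386912129163
```

```bash
python3 -m crank '[[0.003,0.011,0,5,3,6,1],[0,0,0,0,0,0,1]]'; python3 d.py .40 .322 .217 100
```

```text
t: 14.68
tool_pos: [0.4003, 0.3222, 0.2173]
tool_rot: [-0.26, 3.13, 0.001]
contact_force: [-0.5, -0.4, -1.3]
opening: 0.0313
shift [ 0.3 -0.1  0.3] turn [ 0.001  0.001 -0.009] pos [0.4003 0.3222 0.2173] q [ 0.53 -0.01  2.02  0.    1.14 -1.2 ] F [-0.5 -0.4 -1.3] open 0.0313 t 14.68
rows>= 0.07235675799360228
```

```bash
python3 -m crank '[[0,0,0,0,0,1.5,1]]'; python3 d.py .40 .322 .217 100;python3 -m crank '[[0,0,0,0,0,1.5,1]]'; python3 d.py .40 .322 .217 100; python3 - <<'E'
from ov import *
ov(eyes.get_image('side'),[],(110,240,180,340),'ov9')
E
```

```text
t: 14.77
tool_pos: [0.4006, 0.3225, 0.2167]
tool_rot: [-0.26, 3.129, 0.001]
contact_force: [-1.2, -3.5, 16.6]
opening: 0.0312
shift [ 0.6 -0.4 -0.3] turn [ 0.001  0.002 -0.008] pos [0.4006 0.3225 0.2167] q [ 0.53 -0.01  2.01 -0.    1.14 -1.2 ] F [-1.2 -3.5 16.6] open 0.0312 t 14.77
rows>= 0.06811486355841975
t: 14.85
tool_pos: [0.4008, 0.3229, 0.2167]
tool_rot: [-0.262, 3.129, -0.0]
contact_force: [-5.0, -5.8, 14.6]
opening: 0.0314
shift [ 1.  -0.7 -0.3] turn [-0.     0.001 -0.008] pos [0.4008 0.3229 0.2167] q [ 0.53 -0.01  2.01 -0.    1.14 -1.2 ] F [-5.  -5.8 14.6] open 0.0314 t 14.85
rows>= 0.062296330215979585
```

View pics/ov9.png

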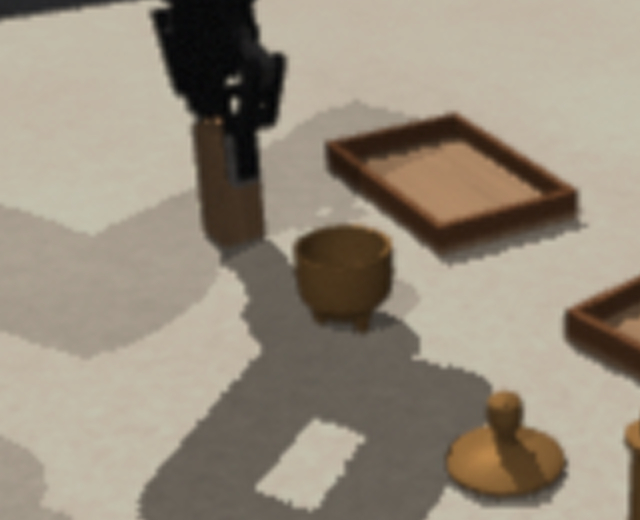

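```bash
python3 -m crank '[[0,0,0,0,0,-0.7,1],[0,0,0,0,0,0,0],[0,0,0,0,0,0,-0.5],[0,0,0,0,0,0,-1],[0,0,0,0,0,0,-1],[0,0,0,0,0,-2,-1]]'; python3 d.py .40 .322 .3 100;
```

```text
t: 15.4
tool_pos: [0.4006, 0.3232, 0.2193]
tool_rot: [-0.263, 3.129, -0.0]
contact_force: [0.3, 0.0, -0.3]
opening: 0.085
shift [  0.7  -1.1 -80.7] turn [-0.     0.001 -0.007] pos [0.4006 0.3232 0.2193] q [ 0.53 -0.02  2.01 -0.    1.14 -1.2 ] F [ 0.3  0.  -0.3] open 0.085 t 15.4
rows>= 1.9398182197606015
```

```bash
python3 -m crank '[[0,0,0,0,0,-30,-1],[0,0,0,0,0,-35,-1],[0,0,0,0,0,-30,-1]]'; python3 d.py .4184 .1756 .30 90; python3 - <<'E'
from ov import *
ov(eyes.get_image('side'),[],(110,240,180,340),'ov10')
E
```

```text
t: 15.65
tool_pos: [0.3977, 0.3215, 0.3077]
tool_rot: [0.261, -3.114, 0.014]
contact_force: [0.9, 0.4, 0.1]
opening: 0.0853
shift [   3.7 -147.2    8.8] turn [-0.009 -0.017  0.167] pos [0.3977 0.3215 0.3077] q [ 0.53 -0.14  1.96 -0.    1.33 -1.2 ] F [0.9 0.4 0.1] open 0.0853 t 15.65
rows>= 3.5390578837124123
```

View pics/ov10.png

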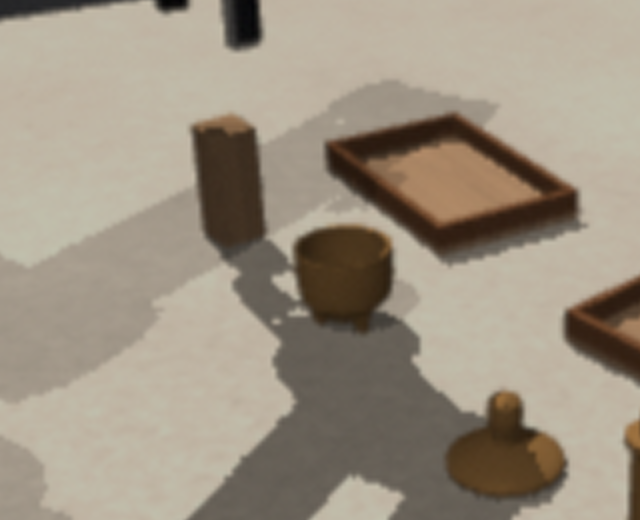

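```bash
python3 -m crank '[[0,-0.017,0,1,-37,5,-1],[0,0,0,1,-37,5,-1],[0,0,0,1,-37,5,-1],[0,0,0,1,-30,5,-1],[0,0,0.124,0,0,0,-1],[0,0,0.124,0,0,0,-1],[0,0,0.124,0,0,0,-1],[0,0,0.124,0,0,0,-1]]' >/dev/null;  python3 -m crank '[[0,0,0.124,0,0,0,-1],[0,0,0.124,0,0,0,-1],[0,0,0.124,0,0,0,-1],[0,0,0.124,0,0,0,-1],[0,0,0.124,0,0,0,-1],[0,0,0.124,0,0,0,-1],[0,0,0.124,0,0,0,-1],[0,0,0.124,0,0,0,-1]]'; python3 d.py .4184 .1756 .25 2.5
```

```text
t: 17.03
tool_pos: [0.4216, 0.1772, 0.2998]
tool_rot: [1.922, 2.462, 0.032]
contact_force: [-0.2, -0.4, 0.1]
opening: 0.0853
shift [-0.7 -4.8 49.7] turn [ 0.028 -0.001  0.201] pos [0.4216 0.1772 0.2998] q [ 0.24 -0.29  2.1  -0.    1.3  -0.01] F [-0.2 -0.4  0.1] open 0.0853 t 17.03
rows>= 1.6249816846180303
```

Descend over the bowl after a check of its position.

```bash
python3 -m crank '[[0.028,0,0.1,0,-4,20,-1],[0,0,0.1,0,0,30,-1],[0,0,0.0,0,0,0,-1]]'; python3 d.py .4184 .1756 .192 2.5; python3 - <<'E'
from fit import *
s=eyes.get_image('side');print(fit('burner_bowl',[s],(.4184,.1756,0),0,0)); save(s,'c1')
E
```

```text
t: 17.28
tool_pos: [0.419, 0.1765, 0.2505]
tool_rot: [2.184, 2.255, 0.006]
contact_force: [-0.8, 0.3, -1.3]
opening: 0.0853
shift [-0.9 -0.9 58.5] turn [ 0.004 -0.001 -0.012] pos [0.419  0.1765 0.2505] q [ 0.23 -0.22  2.14 -0.    1.22  0.2 ] F [-0.8  0.3 -1.3] open 0.0853 t 17.28
rows>= 1.4071367310401188
[([0.4202, 0.1773], None, np.float64(0.083)), ([0.4202, 0.1773], None, np.float64(0.083))]
```

View pics/c1.png

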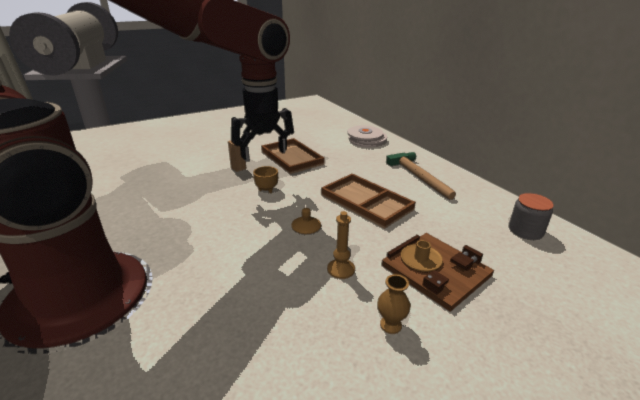

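```bash
python3 -m crank '[[0.004,0,-0.012,0,0,25,-1],[0,0,0,0,0,22,-1],[0,0,0,0,0,8,-1]]'; python3 d.py .4187 .176 .192 2.5
```

```text
t: 17.63
tool_pos: [0.4259, 0.1783, 0.2075]
tool_rot: [2.149, 2.274, 0.031]
contact_force: [-0.1, -0.9, -0.2]
opening: 0.0856
shift [-2.  -7.7 15.3] turn [ 0.023 -0.005  0.013] pos [0.4259 0.1783 0.2075] q [ 0.23 -0.14  2.15  0.    1.11  0.18] F [-0.1 -0.9 -0.2] open 0.0856 t 17.63
rows>= 0.3679607179470516
```

```bash
python3 -m crank '[[0.023,-0.005,0.012,-2,-7.7,8,-1],[0,0,0,0,0,7,-1]]'; python3 d.py .4187 .176 .192 2.5
```

```text
t: 17.8
tool_pos: [0.4194, 0.1761, 0.194]
tool_rot: [2.169, 2.271, 0.001]
contact_force: [0.0, -0.2, 0.2]
opening: 0.0855
shift [-0.1 -0.7  2. ] turn [ 0.001 -0.     0.002] pos [0.4194 0.1761 0.194 ] q [ 0.23 -0.12  2.16 -0.    1.1   0.19] F [ 0.  -0.2  0.2] open 0.0855 t 17.8
rows>= 0.048610087169109674
```

```bash
python3 -m crank '[[0,0,0,0,-0.5,1,0],[0,0,0,0,0,0,1],[0,0,0,0,0,0,1],[0,0,0,0,0,0,1],[0,0,0,0,0,0,1]]' 50; python3 d.py .4187 .176 .192 2.5; python3 -m crank '[[0,0,0,0,0,-5,1],[0,0,0,0,0,-15,1],[0,0,0,0,0,-30,1]]'; python3 - <<'E'
from ov import *
ov(eyes.get_image('side'),[],(110,240,180,340),'ov11')
E
```

```text
t: 18.22
tool_pos: [0.4193, 0.1762, 0.1952]
tool_rot: [2.166, 2.272, 0.004]
contact_force: [-0.8, 0.1, -2.4]
opening: 0.0584
shift [-0.2 -0.6  3.2] turn [ 0.003 -0.     0.004] pos [0.4193 0.1762 0.1952] q [ 0.23 -0.13  2.16 -0.    1.1   0.19] F [-0.8  0.1 -2.4] open 0.0584 t 18.22
rows>= 0.07630558312031879
t: 18.47
tool_pos: [0.4159, 0.1754, 0.2402]
tool_rot: [-2.164, -2.27, 0.015]
contact_force: [1.0, -0.0, -2.0]
opening: 0.0582
```

View pics/ov11.png

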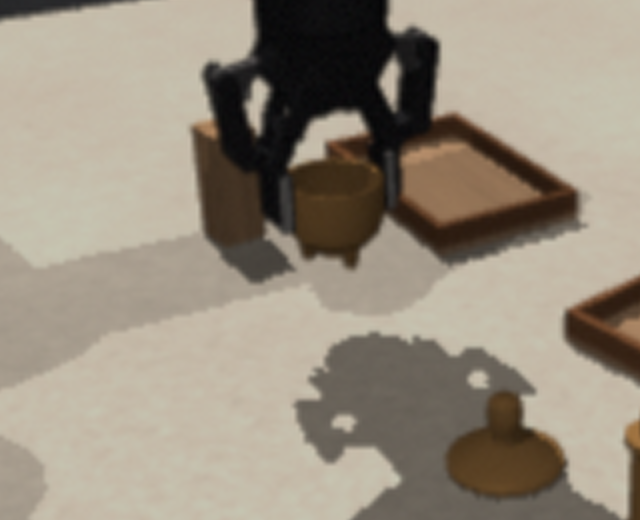

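```bash
python3 -m crank '[[0.01,0,0,0,0,-35,1],[0,0,0,0,0,-30,1],[0,0,0,0,0,-5,1]]'; python3 d.py .5552 .3518 .28 2.5
```

```text
t: 18.77
tool_pos: [0.4186, 0.1761, 0.3219]
tool_rot: [-2.163, -2.27, 0.008]
contact_force: [1.0, 0.6, -1.1]
opening: 0.0584
shift [168.9 145.2  40.8] turn [-0.008 -0.     0.005] pos [0.4186 0.1761 0.3219] q [ 0.23 -0.31  2.08  0.    1.38  0.18] F [ 1.   0.6 -1.1] open 0.0584 t 18.77
rows>= 4.059295033323837
```

```bash
python3 -m crank '[[0,0,0,15,13,0,1],[0,0,0,30,26,4,1],[0,0,0,34,29,5,1],[0,0,0,34,29,5,1],[0,0,0,34,29,5,1],[0,0,0,25,21,5,1],[0,0,0,10,8,2,1]]'; python3 d.py .5552 .3518 .23 2.5
```

```text
t: 19.35
tool_pos: [0.5627, 0.3623, 0.2938]
tool_rot: [2.172, 2.269, 0.003]
contact_force: [-1.6, -0.8, -3.0]
opening: 0.0584
shift [-10.2  -8.   63.7] turn [ 0.002 -0.001  0.   ] pos [0.5627 0.3623 0.2938] q [ 0.46  0.24  1.6  -0.    1.3   0.42] F [-1.6 -0.8 -3. ] open 0.0584 t 19.35
rows>= 1.53233177944806
```

```bash
python3 -m crank '[[0,0,0,-10,-8,10,1],[0,0,0,0,0,25,1],[0,0,0,0,0,22,1],[0,0,0,0,0,3,1]]'; python3 d.py .5552 .3518 .205 2.5
```

```text
t: 19.68
tool_pos: [0.5568, 0.3558, 0.2264]
tool_rot: [2.167, 2.274, 0.003]
contact_force: [-1.5, -0.5, -3.4]
opening: 0.0585
shift [-3.9 -1.8 21.4] turn [ 0.002 -0.001  0.004] pos [0.5568 0.3558 0.2264] q [0.46 0.3  1.65 0.   1.19 0.41] F [-1.5 -0.5 -3.4] open 0.0585 t 19.68
rows>= 0.5143071580944589
```

```bash
python3 -m crank '[[0,0,0,-3.9,-1.8,10,1],[0,0,0,0,0,10,1]]'; python3 d.py .5552 .3518 .203 2.5;  python3 - <<'E'
from ov import *
ov(eyes.get_image('side'),[('plain_tray',(.5569,.3128,0,.044),(0,255,0)),('burner_bowl',(.5552,.3518,.012,0),(0,0,255))],(100,200,230,380),'ov12',5)
E
```

```text
t: 19.85
tool_pos: [0.5549, 0.3516, 0.2044]
tool_rot: [-2.167, -2.274, -0.002]
contact_force: [0.7, -0.8, -2.6]
opening: 0.0582
shift [0.2 0.3 1.4] turn [ 0.001 -0.001  0.005] pos [0.5549 0.3516 0.2044] q [0.45 0.32 1.67 0.   1.16 0.4 ] F [ 0.7 -0.8 -2.6] open 0.0582 t 19.85
rows>= 0.03850673460131978
```

View pics/ov12.png

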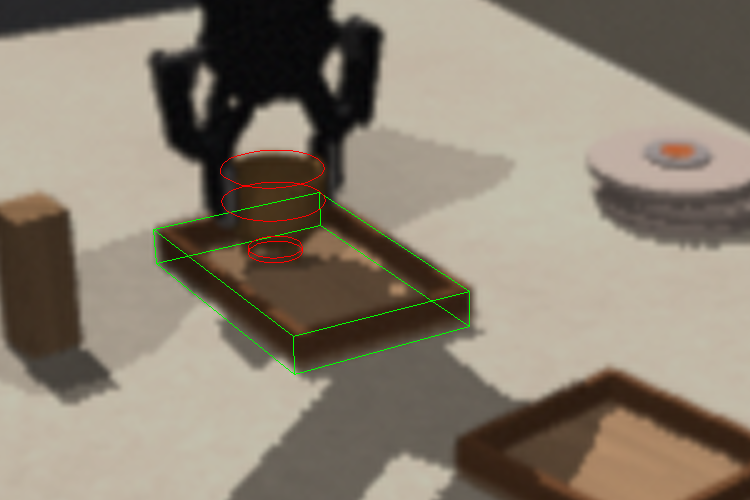

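```bash
for i in 1; do python3 -m crank '[[0,0,0,0,0,2,1]]'; python3 -m crank '[[0,0,0,0,0,1.2,1]]'; python3 -m crank '[[0,0,0,0,0,1.2,1]]'; done
```

```text
t: 19.98
tool_pos: [0.5545, 0.3513, 0.2003]
tool_rot: [-2.167, -2.273, 0.001]
contact_force: [1.2, 0.4, -1.5]
opening: 0.0582
t: 20.07
tool_pos: [0.5548, 0.3514, 0.2002]
tool_rot: [-2.167, -2.273, -0.0]
contact_force: [-5.7, -1.8, 5.4]
opening: 0.0584
t: 20.15
tool_pos: [0.5552, 0.3516, 0.2003]
tool_rot: [-2.167, -2.273, -0.003]
contact_force: [-0.3, -0.3, -0.3]
opening: 0.0581
```

```bash
python3 -m crank '[[0,0,0,0,0,0,0.1],[0,0,0,0,0,0,-0.6],[0,0,0,0,0,0,-1],[0,0,0,0,0,0,-1],[0,0,0,0,0,-10,-1],[0,0,0,0,0,-30,-1],[0,0,0,0,0,-35,-1]]'; python3 d.py .4266 -.0147 .25 2.5; python3 - <<'E'
from ov import *
s=eyes.get_image('side');print(fit('burner_bowl',[s],(.5552,.3518,0),0,.006))
ov(s,[],(100,200,230,380),'ov13',5)
E
```

```text
t: 20.73
tool_pos: [0.5539, 0.3506, 0.2734]
tool_rot: [-2.166, -2.272, 0.008]
contact_force: [0.4, -0.1, 0.5]
opening: 0.0852
shift [-358.8 -144.4   24.7] turn [-0.005  0.001  0.004] pos [0.5539 0.3506 0.2734] q [0.45 0.23 1.64 0.   1.27 0.4 ] F [ 0.4 -0.1  0.5] open 0.0852 t 20.73
rows>= 8.624655386594778
[([0.5561, 0.3515], None, np.float64(0.11)), ([0.5561, 0.3515], None, np.float64(0.11))]
```

View pics/ov13.png

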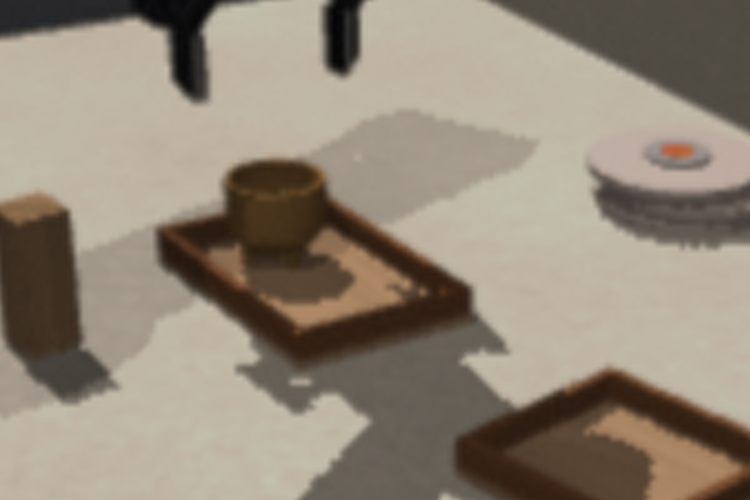

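```bash
python3 -m crank '[[0,0,0,-20,-8,-4,-1],[0,0,0,-38,-15,0,-1],[0,0,0,-39,-15,0,-1],[0,0,0,-39,-15,0,-1],[0,0,0,-39,-15,0,-1],[0,0,0,-39,-15,0,-1],[0,0,0,-39,-15,0,-1],[0,0,0,-39,-15,0,-1]]'; python3 d.py .4266 -.0147 .25 2.5
```

```text
t: 21.5
tool_pos: [0.46, 0.0571, 0.2921]
tool_rot: [2.142, 2.277, 0.05]
contact_force: [0.6, -0.8, 0.1]
opening: 0.0854
shift [-70.1 -39.   40.1] turn [ 0.033 -0.011  0.017] pos [0.46   0.0571 0.2921] q [-0.04 -0.26  2.1   0.01  1.27 -0.11] F [ 0.6 -0.8  0.1] open 0.0854 t 21.5
rows>= 1.684457680913856
```

```bash
python3 -m crank '[[0.033,-0.01,0.017,-35,-19,10,-1],[0,0,0,-28,-15,10,-1],[0,0,0,-7,-5,10,-1]]'; python3 d.py .4266 -.0147 .225 2.5
```

```text
t: 21.75
tool_pos: [0.4236, -0.0205, 0.2654]
tool_rot: [2.171, 2.258, 0.007]
contact_force: [-0.7, 0.2, -0.8]
opening: 0.085
shift [ 5.8  2.9 40.4] turn [ 0.01   0.003 -0.004] pos [ 0.4236 -0.0205  0.2654] q [-0.22 -0.33  2.2  -0.    1.26 -0.26] F [-0.7  0.2 -0.8] open 0.085 t 21.75
rows>= 0.9709139978694696
```

```bash
python3 -m crank '[[0.01,0,0,6,3,20,-1],[0,0,0,0,0,18,-1]]'; python3 d.py .4266 -.0147 .20 2.5; python3 - <<'E'
from ov import *
s=eyes.get_image('side')
ov(s,[('burner_lid',(.4266,-.0147,0,0),(0,255,0))],(140,260,230,400),'ov14',4)
E
```

```text
t: 21.92
tool_pos: [0.4267, -0.0172, 0.2297]
tool_rot: [2.178, 2.25, 0.003]
contact_force: [-0.6, -0.6, 0.1]
opening: 0.0856
shift [ 2.7 -0.3 29.6] turn [ 0.008  0.006 -0.011] pos [ 0.4267 -0.0172  0.2297] q [-0.21 -0.27  2.21 -0.    1.18 -0.25] F [-0.6 -0.6  0.1] open 0.0856 t 21.92
rows>= 0.7127042926737664
```

View pics/ov14.png

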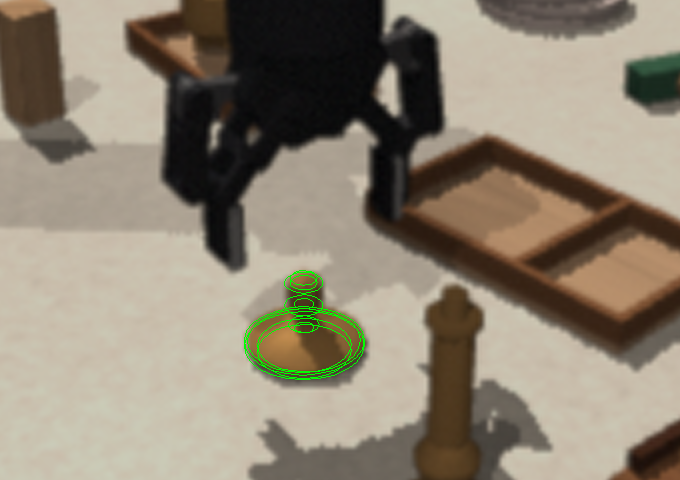

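```bash
python3 -m crank '[[0.008,0.006,-0.011,2.7,0,15,-1],[0,0,0,0,0,14,-1]]'; python3 d.py .4266 -.0147 .193 2.5
```

```text
t: 22.13
tool_pos: [0.4263, -0.0142, 0.1987]
tool_rot: [-2.17, -2.269, 0.001]
contact_force: [1.0, 0.6, -0.9]
opening: 0.0856
shift [-0.6  0.3  5.7] turn [-0.002 -0.001  0.001] pos [ 0.4263 -0.0142  0.1987] q [-0.21 -0.21  2.23  0.    1.12 -0.25] F [ 1.   0.6 -0.9] open 0.0856 t 22.13
rows>= 0.13613009242264545
```

```bash
python3 -m crank '[[0,0,0,-0.6,0.3,6,0],[0,0,0,0,0,0.5,0.6],[0,0,0,0,0,0.3,1],[0,0,0,0,0,0,1],[0,0,0,0,0,0,1],[0,0,0,0,0,0,1],[0,0,0,0,0,0,1]]' 50; python3 d.py .4266 -.0147 .193 2.5
```

```text
t: 22.72
tool_pos: [0.4276, -0.0135, 0.1934]
tool_rot: [-2.167, -2.272, 0.0]
contact_force: [0.2, -0.2, -2.5]
opening: 0.017
shift [-1.2 -1.1  0.4] turn [-0.001 -0.001  0.004] pos [ 0.4276 -0.0135  0.1934] q [-0.21 -0.19  2.23  0.    1.11 -0.25] F [ 0.2 -0.2 -2.5] open 0.017 t 22.72
rows>= 0.02849849230837223
```

```bash
python3 -m crank '[[0,0,0,0,0,-5,1],[0,0,0,0,0,-15,1],[0,0,0,0,0,-30,1],[0,0,0,0,0,-30,1],[0,0,0,0,0,-5,1]]'; python3 - <<'E'
from ov import *
s=eyes.get_image('side')
ov(s,[],(120,240,230,400),'ov15',4)
E
python3 d.py .5587 .2728 .27 2.5
```

```text
t: 23.13
tool_pos: [0.4255, -0.0132, 0.2786]
tool_rot: [-2.162, -2.266, 0.008]
contact_force: [1.4, -0.7, -1.2]
opening: 0.017
shift [279.4 146.7   7.1] turn [-0.011 -0.004  0.003] pos [ 0.4253 -0.0132  0.2776] q [-0.21 -0.34  2.18  0.    1.31 -0.25] F [ 0.3  0.7 -3. ] open 0.0174 t 23.18
rows>= 6.715654159254417
```

View pics/ov15.png

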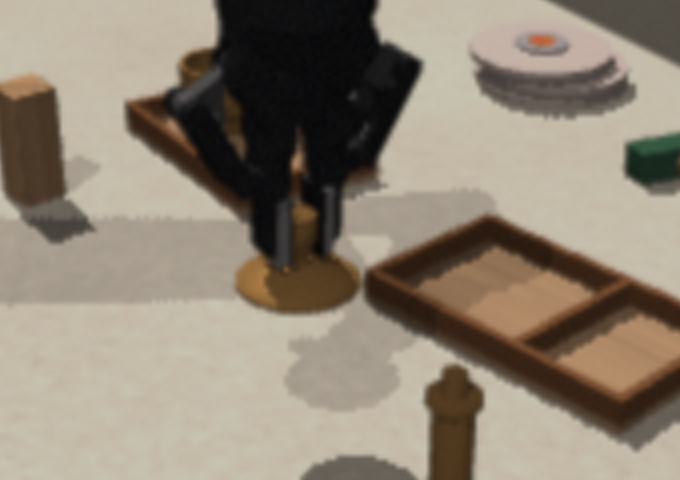

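```bash
python3 -m crank '[[-0.01,0,0,15,8,-10,1],[0,0,0,30,16,-8,1],[0,0,0,38,20,-2,1],[0,0,0,38,20,0,1],[0,0,0,38,20,0,1],[0,0,0,38,20,0,1],[0,0,0,25,13,0,1],[0,0,0,10,5,0,1]]'; python3 d.py .5587 .2728 .24 2.5
```

```text
t: 23.85
tool_pos: [0.5348, 0.2258, 0.286]
tool_rot: [-2.173, -2.257, 0.01]
contact_force: [-0.5, -0.3, -1.0]
opening: 0.0171
shift [46.  26.2 45.8] turn [-0.011 -0.001 -0.006] pos [0.5348 0.2258 0.286 ] q [0.27 0.05 1.82 0.   1.28 0.23] F [-0.5 -0.3 -1. ] open 0.0171 t 23.85
rows>= 1.1046794980847523
```

```bash
python3 -m crank '[[-0.011,0,-0.006,25,14,5,1],[0,0,0,18,11,10,1],[0,0,0,0,0,10,1]]'; python3 d.py .5587 .2728 .22 2.5;python3 -m crank '[[0,0,0,0,0,1,1]]'; python3 d.py .5587 .2728 .22 2.5
```

```text
t: 24.1
tool_pos: [0.5586, 0.2737, 0.2564]
tool_rot: [-2.168, -2.272, 0.001]
contact_force: [-1.2, -0.1, -2.7]
opening: 0.0172
shift [-1.   0.1 36.4] turn [-0.001 -0.001  0.003] pos [0.5586 0.2737 0.2564] q [0.34 0.18 1.74 0.   1.23 0.29] F [-1.2 -0.1 -2.7] open 0.0172 t 24.1
rows>= 0.8760787436994522
t: 24.18
tool_pos: [0.5573, 0.2735, 0.2511]
tool_rot: [-2.164, -2.271, 0.011]
contact_force: [-1.0, -1.1, -3.3]
opening: 0.0171
shift [-0.7  1.6 31. ] turn [-0.008  0.002  0.005] pos [0.5573 0.2735 0.2511] q [0.34 0.18 1.74 0.   1.23 0.29] F [-1.  -1.1 -3.3] open 0.0171 t 24.18
rows>= 0.7463644339802414
```

```bash
python3 -m crank '[[-0.008,0,0.004,-0.7,1.6,15,1],[0,0,0,0,0,14,1],[0,0,0,0,0,5,1]]'; python3 d.py .5587 .2728 .203 2.5
```

```text
t: 24.43
tool_pos: [0.5574, 0.2705, 0.213]
tool_rot: [2.173, 2.269, -0.009]
contact_force: [-0.9, -0.9, -3.2]
opening: 0.0168
shift [ 2.3  1.4 10. ] turn [-0.004  0.004 -0.001] pos [0.5574 0.2705 0.213 ] q [ 0.33  0.23  1.76 -0.    1.16  0.29] F [-0.9 -0.9 -3.2] open 0.0168 t 24.43
rows>= 0.24095365093366644
```

```bash
python3 -m crank '[[-0.004,0.004,0,2.3,1.4,8,1],[0,0,0,0,0,1,1]]'; python3 d.py .5587 .2728 .2 2.5; python3 -m crank '[[0,0,0,0,0,1.2,1]]'; python3 d.py .5587 .2728 .2 2.5
```

```text
t: 24.6
tool_pos: [0.5573, 0.271, 0.2008]
tool_rot: [-2.174, -2.265, 0.007]
contact_force: [-0.4, -0.1, -3.3]
opening: 0.0173
shift [1.8 1.4 0.8] turn [-0.005  0.001 -0.002] pos [0.5573 0.271  0.2008] q [0.33 0.25 1.76 0.   1.14 0.29] F [-0.4 -0.1 -3.3] open 0.0173 t 24.6
rows>= 0.04235553906396137
t: 24.68
tool_pos: [0.5573, 0.2705, 0.1993]
tool_rot: [-2.174, -2.264, 0.007]
contact_force: [0.4, 0.1, -2.7]
opening: 0.017
shift [ 2.2  1.5 -0.7] turn [-0.005  0.001 -0.003] pos [0.5573 0.2705 0.1993] q [0.33 0.25 1.76 0.   1.14 0.29] F [ 0.4  0.1 -2.7] open 0.017 t 24.68
rows>= 0.0526313543142834
```

```bash
python3 -m crank '[[-0.004,0,0,0,0,1.2,1]]';  python3 -m crank '[[0,0,0,0,0,1.2,1]]'
```

```text
t: 24.77
tool_pos: [0.5572, 0.2704, 0.1989]
tool_rot: [-2.176, -2.265, 0.005]
contact_force: [-6.2, 0.1, 6.0]
opening: 0.0174
t: 24.85
tool_pos: [0.5573, 0.2705, 0.1989]
tool_rot: [-2.176, -2.265, 0.004]
contact_force: [-3.6, -1.2, 2.7]
opening: 0.017
```

```bash
python3 -m crank '[[0,0,0,0,0,0,0.5],[0,0,0,0,0,0,0.1],[0,0,0,0,0,0,0],[0,0,0,0,0,-10,-0.2],[0,0,0,0,0,-30,-1],[0,0,0,0,0,-35,-1],[0,0,0,0,0,-10,-1]]'; python3 d.py .4175 -.1657 .30 2.5; python3 - <<'E'
from ov import *
s=eyes.get_image('side');print(fit('burner_bowl',[s],(.5552,.3518,0),0,.006),fit('burner_lid',[s],(.558,.271,0),0,.006),fit('candlestick',[s],(.418,-.166,0),0,0))
ov(s,[],(100,200,230,380),'ov16',5)
E
```

```text
t: 25.43
tool_pos: [0.5579, 0.2705, 0.2887]
tool_rot: [2.176, 2.265, -0.001]
contact_force: [0.6, -0.3, 1.5]
opening: 0.0842
shift [-430.2 -157.8  -10.9] turn [ 0.     0.001 -0.003] pos [0.5579 0.2705 0.2887] q [ 0.33  0.14  1.72 -0.    1.28  0.29] F [ 0.6 -0.3  1.5] open 0.0842 t 25.43
rows>= 10.34183591485027
[([0.5591, 0.3544], None, np.float64(0.143)), ([0.5591, 0.3544], None, np.float64(0.143))] [([0.561, 0.2754], None, np.float64(0.24)), ([0.561, 0.2754], None, np.float64(0.24))] [([0.4178, -0.1661], None, np.float64(0.067)), ([0.4178, -0.1661], None, np.float64(0.067))]
```

View pics/ov16.png

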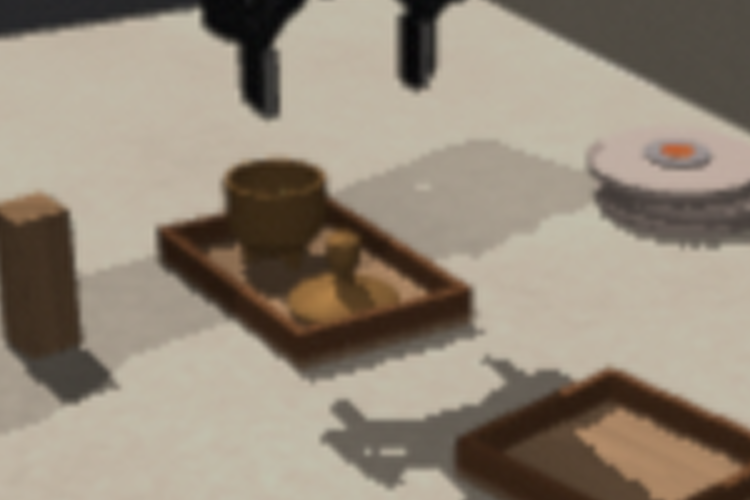

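```bash
python3 -m crank '[[0,0,0,-20,0,-1,-1],[0,0,0,-40,0,-1,-1],[0,0,0,-41,0,-1,-1],[0,0,0,-41,0,-1,-1],[0,0,0,-41,0,-1,-1],[0,0,0,-41,0,-1,-1],[0,0,0,-41,0,-1,-1],[0,0,0,-41,0,-1,-1]]'; python3 d.py .5517 -.2307 .28 12
```

```text
t: 26.3
tool_pos: [0.5629, -0.0375, 0.2715]
tool_rot: [-2.142, -2.263, 0.043]
contact_force: [0.7, -1.0, 0.5]
opening: 0.0855
shift [-192.3  -22.1   -7.5] turn [-0.037 -0.002 -0.155] pos [ 0.5629 -0.0375  0.2715] q [-0.2   0.04  1.86 -0.01  1.28 -0.25] F [ 0.7 -1.   0.5] open 0.0855 t 26.3
rows>= 4.622587444503669
```

```bash
python3 -m crank '[[-0.03,0,-0.05,-40,-4,-3,-1],[0,0,-0.05,-40,-2,-3,-1],[0,0,-0.05,-40,0,-3,-1],[0,0,0,-35,2,-3,-1],[0,0,0,-8,1,0,-1]]'; python3 d.py .5517 -.2307 .24 12
```

```text
t: 26.72
tool_pos: [0.576, -0.21, 0.2704]
tool_rot: [-1.967, -2.422, 0.017]
contact_force: [-0.8, -0.6, 1.1]
opening: 0.0856
shift [-15.6 -27.3  30.9] turn [-0.022 -0.01  -0.003] pos [ 0.576  -0.21    0.2704] q [-0.47  0.15  1.74 -0.01  1.27 -0.67] F [-0.8 -0.6  1.1] open 0.0856 t 26.72
rows>= 0.7427949090506507
```

```bash
python3 -m crank '[[-0.02,-0.01,0,-15,-27,5,-1],[0,0,0,0,0,20,-1],[0,0,0,0,0,2,-1]]'; python3 d.py .5517 -.2307 .2 12; python3 - <<'E'
from ov import *
s=eyes.get_image('side');print(fit('drip_pan',[s],(.5517,-.2307,0),0,.015))
ov(s,[('drip_pan',(.5517,-.2307,.015,0),(0,255,0))],(180,320,340,520),'ov17',4)
E
```

```text
t: 26.97
tool_pos: [0.5505, -0.2336, 0.2377]
tool_rot: [-1.982, -2.428, 0.004]
contact_force: [-0.9, 0.6, -0.6]
opening: 0.0849
shift [ 2.4  2.  37.7] turn [-0.007 -0.004 -0.008] pos [ 0.5505 -0.2336  0.2377] q [-0.53  0.15  1.8  -0.    1.2  -0.73] F [-0.9  0.6 -0.6] open 0.0849 t 26.97
rows>= 0.9061060873368779
[([0.5518, -0.2314], None, np.float64(0.047)), ([0.5518, -0.2314], None, np.float64(0.047))]
```

View pics/ov17.png

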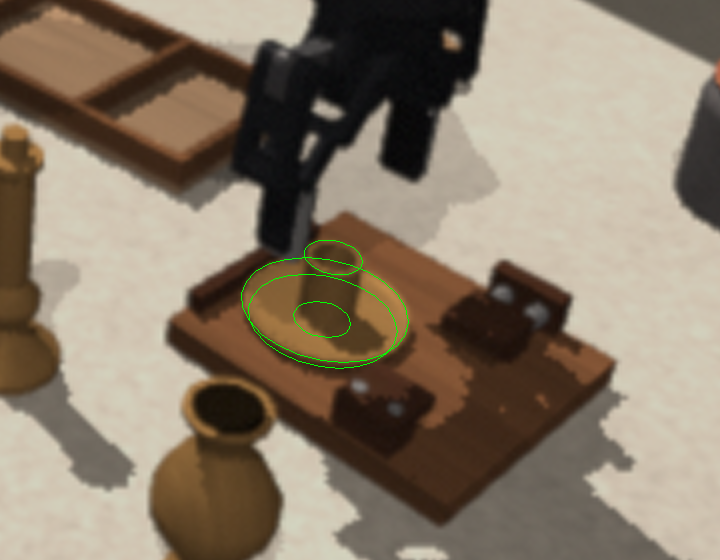

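```bash
python3 -m crank '[[-0.005,-0.004,-0.008,2.4,2,18,-1],[0,0,0,0,0,12,-1]]'; python3 d.py .5517 -.231 .2 12
```

```text
t: 27.23
tool_pos: [0.5551, -0.2298, 0.2132]
tool_rot: [1.968, 2.439, 0.001]
contact_force: [-0.1, 1.1, -0.9]
opening: 0.0855
shift [-0.4 -3.7 13.2] turn [0.006 0.006 0.004] pos [ 0.5551 -0.2298  0.2132] q [-0.52  0.19  1.81 -0.    1.14 -0.73] F [-0.1  1.1 -0.9] open 0.0855 t 27.23
rows>= 0.31652737144329685
```

```bash
python3 -m crank '[[0.006,0.006,0.004,-0.4,-3.7,7,-1],[0,0,0,0,0,6,-0.5]]'; python3 d.py .5517 -.231 .2 12
```

```text
t: 27.4
tool_pos: [0.552, -0.2294, 0.1989]
tool_rot: [-1.973, -2.441, 0.001]
contact_force: [-0.5, -0.4, -0.1]
opening: 0.0753
shift [-1.5 -0.6 -1.1] turn [-0.002 -0.002  0.002] pos [ 0.552  -0.2294  0.1989] q [-0.52  0.2   1.82 -0.    1.12 -0.73] F [-0.5 -0.4 -0.1] open 0.0753 t 27.4
rows>= 0.03704161945901765
```

```bash
python3 -m crank '[[0,0,0,-1.5,-0.6,-1,0],[0,0,0,0,0,0,0.5],[0,0,0,0,0,0,0.8],[0,0,0,0,0,0,1],[0,0,0,0,0,0,1],[0,0,0,0,0,0,1]]' 50; python3 d.py .5517 -.231 .2 12
```

```text
t: 27.9
tool_pos: [0.5522, -0.2304, 0.2007]
tool_rot: [-1.972, -2.442, 0.001]
contact_force: [0.0, 0.8, -2.4]
opening: 0.0247
shift [-0.5 -0.7  0.7] turn [-0.002 -0.002  0.003] pos [ 0.5522 -0.2304  0.2007] q [-0.52  0.2   1.82 -0.    1.13 -0.73] F [ 0.   0.8 -2.4] open 0.0247 t 27.9
rows>= 0.024528454116260624
```

```bash
python3 -m crank '[[0,0,0,0,0,-4,1],[0,0,0,0,0,-12,1],[0,0,0,0,0,-30,1],[0,0,0,0,0,-30,1],[0,0,0,0,0,-8,1]]'; python3 d.py .5915 .0435 .25 13.8; python3 - <<'E'
from ov import *
s=eyes.get_image('side')
ov(s,[],(150,290,340,520),'ov18',4)
E
```

```text
t: 28.32
tool_pos: [0.5508, -0.2297, 0.2852]
tool_rot: [-1.966, -2.435, 0.003]
contact_force: [0.5, -1.2, -0.2]
opening: 0.0247
shift [258.2  97.7  36.4] turn [-0.009 -0.008 -0.029] pos [ 0.5508 -0.2297  0.2852] q [-0.52  0.09  1.78 -0.    1.28 -0.73] F [ 0.5 -1.2 -0.2] open 0.0247 t 28.32
rows>= 6.207812858723105
```

View pics/ov18.png

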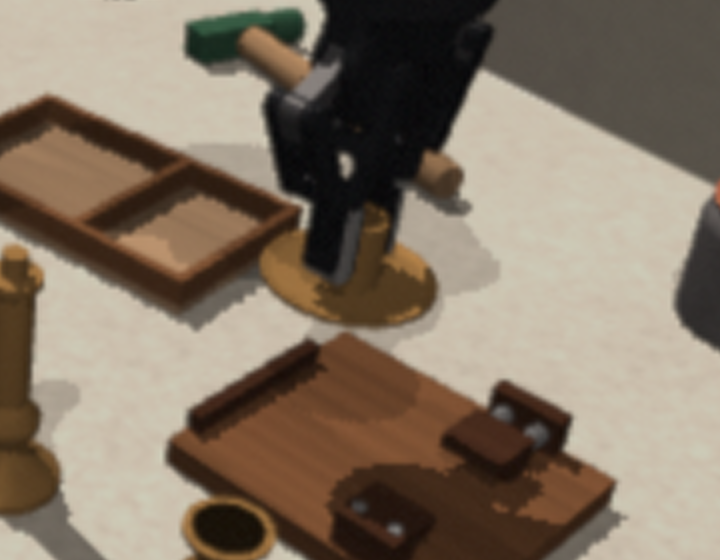

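Pan lifted level. Carry it to the large compartment.

```bash
python3 -m crank '[[0,0,-0.02,15,6,-2,1],[0,0,0,32,12,-2,1],[0,0,0,38,14,-2,1],[0,0,0,38,14,0,1],[0,0,0,38,14,0,1],[0,0,0,34,13,0,1],[0,0,0,20,8,0,1],[0,0,0,10,4,0,1]]'; python3 d.py .5915 .0435 .24 13.8
```

```text
t: 29.03
tool_pos: [0.5815, 0.0146, 0.2879]
tool_rot: [-1.953, -2.447, 0.006]
contact_force: [-0.3, -0.0, -0.7]
opening: 0.0245
shift [25.7 16.6 47.9] turn [-0.01  -0.006 -0.017] pos [0.5815 0.0146 0.2879] q [-0.1   0.05  1.81  0.    1.29 -0.33] F [-0.3 -0.  -0.7] open 0.0245 t 29.03
rows>= 1.1511125626219645
```

```bash
python3 -m crank '[[-0.01,-0.005,-0.017,18,12,10,1],[0,0,0,7,4,20,1],[0,0,0,0,0,15,1],[0,0,0,0,0,5,1]]'; python3 d.py .5915 .0435 .21 13.8
```

```text
t: 29.37
tool_pos: [0.5917, 0.0461, 0.2354]
tool_rot: [1.931, 2.476, 0.002]
contact_force: [0.2, -0.7, -2.7]
opening: 0.0247
shift [-2.5 -0.9 25.4] turn [0.002 0.    0.005] pos [0.5917 0.0461 0.2354] q [-0.05  0.14  1.82  0.    1.18 -0.29] F [ 0.2 -0.7 -2.7] open 0.0247 t 29.37
rows>= 0.6114346403822644
```

```bash
python3 -m crank '[[0,0,0.005,-2.5,-0.9,14,1],[0,0,0,0,0,12,1]]'; python3 d.py .5915 .0435 .1917 13.8; python3 - <<'E'
from ov import *
s=eyes.get_image('side')
ov(s,[('drip_pan',(.5915,.0435,.0256,0),(0,0,255)),('divided_tray',(.6005,.0066,0,.24),(0,255,0))],(130,250,290,450),'ov19',4)
E
```

```text
t: 29.53
tool_pos: [0.5916, 0.0426, 0.2084]
tool_rot: [1.938, 2.47, 0.001]
contact_force: [-0.2, 0.3, -1.7]
opening: 0.0246
shift [ 0.9  0.  16.7] turn [ 0.002  0.001 -0.001] pos [0.5916 0.0426 0.2084] q [-0.05  0.18  1.83 -0.    1.13 -0.29] F [-0.2  0.3 -1.7] open 0.0246 t 29.53
rows>= 0.4005540243057014
```

View pics/ov19.png

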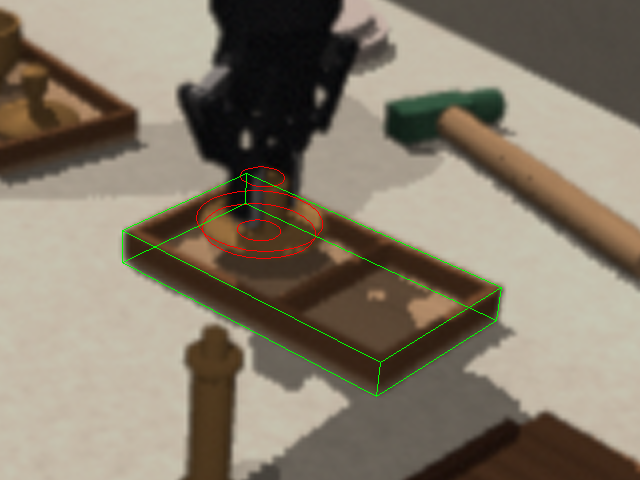

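```bash
python3 -m crank '[[0,0,0,1,0,9,1],[0,0,0,0,0,5,1]]'; python3 d.py .5915 .0435 .1917 13.8; python3 -m crank '[[0,0,0,0,0,1.5,1]]';python3 d.py .5915 .0435 .1917 13.8
```

```text
t: 29.75
tool_pos: [0.5905, 0.0426, 0.191]
tool_rot: [-1.941, -2.469, 0.002]
contact_force: [-0.5, 0.3, -2.1]
opening: 0.0244
shift [ 0.7  1.2 -0.7] turn [-0.002 -0.    -0.002] pos [0.5905 0.0426 0.191 ] q [-0.05  0.2   1.83 -0.    1.11 -0.29] F [-0.5  0.3 -2.1] open 0.0244 t 29.75
rows>= 0.028050016024713274
t: 29.83
tool_pos: [0.5909, 0.0424, 0.1907]
tool_rot: [-1.94, -2.467, 0.003]
contact_force: [-8.1, 3.1, 22.3]
opening: 0.0246
shift [ 0.9  0.8 -1. ] turn [-0.003 -0.001 -0.003] pos [0.5909 0.0424 0.1907] q [-0.05  0.2   1.83  0.    1.11 -0.29] F [-8.1  3.1 22.3] open 0.0246 t 29.83
rows>= 0.02373627898036926
```

```bash
python3 -m crank '[[0,0,0,0,0,-0.5,0.6],[0,0,0,0,0,0,0.2],[0,0,0,0,0,0,0.1],[0,0,0,0,0,-10,0.1],[0,0,0,0,0,-30,-0.5],[0,0,0,0,0,-35,-1],[0,0,0,0,0,-35,-1],[0,0,0,0,0,-10,-1]]'; python3 d.py .4176 -.166 .32 13.8; python3 - <<'E'
from ov import *
s=eyes.get_image('side')
print(fit('drip_pan',[s],(.5915,.0435,0),0,.006))
ov(s,[],(130,250,290,450),'ov20',4)
E
```

```text
t: 30.5
tool_pos: [0.5911, 0.0415, 0.3167]
tool_rot: [-1.941, -2.465, 0.005]
contact_force: [1.4, -0.0, 1.4]
opening: 0.084
shift [-161.  -217.4   -2.3] turn [-0.005 -0.001 -0.004] pos [0.5911 0.0415 0.3167] q [-0.06  0.05  1.77 -0.    1.33 -0.29] F [ 1.4 -0.   1.4] open 0.084 t 30.5
rows>= 5.225780669422745
[([0.5965, 0.0441], None, np.float64(0.155)), ([0.5965, 0.0441], None, np.float64(0.155))]
```

View pics/ov20.png

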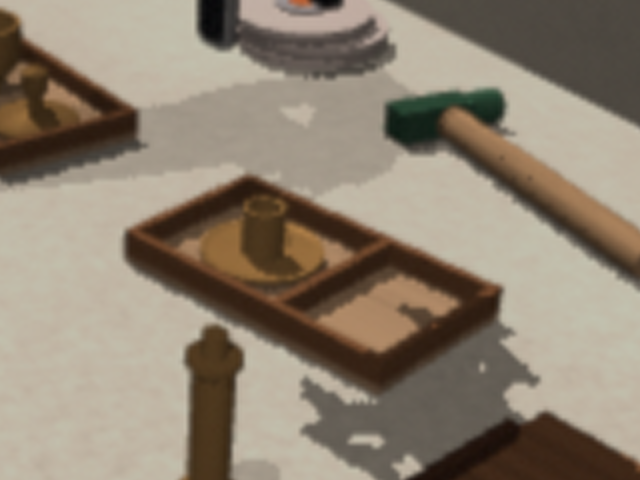

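```bash
python3 -m crank '[[0,0,0,-15,-20,-4,-1],[0,0,0,-29,-39,-5,-1],[0,0,0,-29,-39,-5,-1],[0,0,0,-29,-39,-5,-1],[0,0,0,-29,-39,-5,-1],[0,0,0,-22,-30,-3,-1],[0,0,0,-7,-10,0,-1]]'; python3 d.py .4176 -.166 .31 13.8
```

```text
t: 31.18
tool_pos: [0.4297, -0.1465, 0.3287]
tool_rot: [-1.919, -2.461, 0.015]
contact_force: [-0.6, 0.6, 0.4]
opening: 0.085
shift [-16.2 -16.1  18.9] turn [-0.021 -0.01   0.006] pos [ 0.4297 -0.1465  0.3287] q [-0.49 -0.31  2.07 -0.01  1.4  -0.74] F [-0.6  0.6  0.4] open 0.085 t 31.18
rows>= 0.45387179140568357
```

```bash
python3 -m crank '[[-0.02,-0.01,0.006,-16,-16,0,-1],[0,0,0,0,0,3,-1]]'; python3 d.py .4176 -.166 .27 13.8; python3 - <<'E'
from ov import *
s=eyes.get_image('side')
print(fit('candlestick',[s],(.4176,-.166,0),0,0)); save(s,'e1')
E
```

```text
t: 31.35
tool_pos: [0.4148, -0.1681, 0.3223]
tool_rot: [-1.942, -2.464, 0.002]
contact_force: [0.9, 0.7, -0.2]
opening: 0.0857
shift [ 1.3  3.4 52.3] turn [-0.003 -0.002 -0.005] pos [ 0.4148 -0.1681  0.3223] q [-0.55 -0.33  2.1  -0.    1.38 -0.79] F [ 0.9  0.7 -0.2] open 0.0857 t 31.35
rows>= 1.25765483136973Traceback (most recent call last):
  File "<stdin>", line 3, in <module>
  File "fit.py", line 47, in fit
    else: r=minimize(lambda w:cost([w[0],w[1],0],RR),st[:2],method='Nelder-Mead',options=dict(initial_simplex=st[:2]+d[:3,:2],xatol=2e-4,fatol=1e-4,maxiter=100))
            ~~~~~~~~^^^^^^^^^^^^^^^^^^^^^^^^^^^^^^^^^^^^^^^^^^^^^^^^^^^^^^^^^^^^^^^^^^^^^^^^^^^^^^^^^^^^^^^^^^^^^^^^^^^^^^^^^^^^^^^^^^^^^^^^^^^^^^^^^^^^^^^^^^^^^
    res = _minimize_neldermead(fun, x0, args, callback, bounds=bounds,
                               **options)
    fsim[k] = func(sim[k])
              ~~~~^^^^^^^^
    fx = function(np.copy(x), *(wrapper_args + args))
  File "fit.py", line 47, in <lambda>
    else: r=minimize(lambda w:cost([w[0],w[1],0],RR),st[:2],method='Nelder-Mead',options=dict(initial_simplex=st[:2]+d[:3,:2],xatol=2e-4,fatol=1e-4,maxiter=100))
                              ~~~~^^^^^^^^^^^^^^^^^^
  File "fit.py", line 40, in cost
    return c/len(RR)
           ~^~~~~~~~
ZeroDivisionError: division by zero
```

```bash
python3 -m crank '[[0,0,-0.005,1.3,3.4,15,-1],[0,0,0,0,0,15,-1]]'; python3 d.py .4176 -.166 .236 13.8; python3 - <<'E'
from ov import *
s=eyes.get_image('side')
ov(s,[('candlestick',(.4176,-.166,0,0),(0,255,0))],(140,290,250,430),'ov21',4)
E
```

```text
t: 31.62
tool_pos: [0.4198, -0.1635, 0.2919]
tool_rot: [-1.933, -2.471, -0.002]
contact_force: [-1.0, 0.1, -0.7]
opening: 0.0852
shift [-2.2 -2.6 55.9] turn [-0.002 -0.004  0.003] pos [ 0.4198 -0.1635  0.2919] q [-0.54 -0.29  2.12  0.    1.32 -0.78] F [-1.   0.1 -0.7] open 0.0852 t 31.62
rows>= 1.3437425498501836
```

View pics/ov21.png

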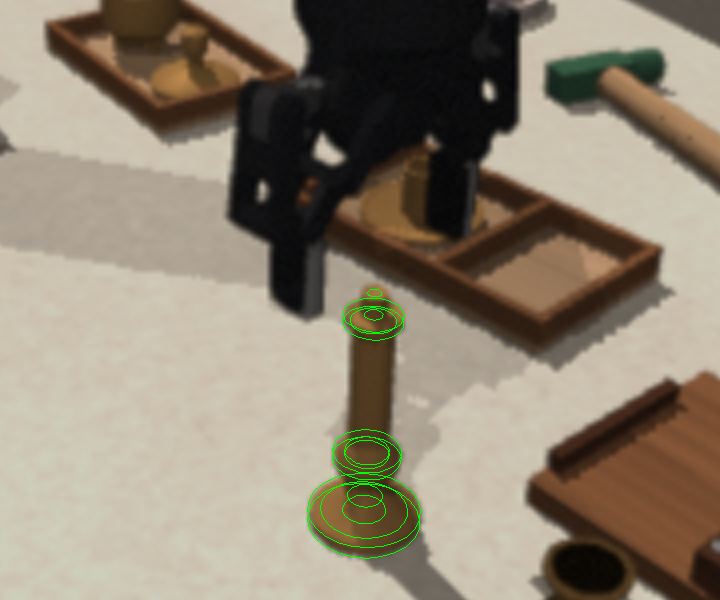

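Overlay matches; the fingers straddle the stick. Descend.

```bash
python3 -m crank '[[0,-0.004,0.003,-2.2,-2.6,20,-1],[0,0,0,0,0,18,-1],[0,0,0,0,0,8,-1]]'; python3 d.py .4176 -.166 .236 13.8
```

```text
t: 31.92
tool_pos: [0.4181, -0.1631, 0.2407]
tool_rot: [-1.928, -2.47, 0.003]
contact_force: [0.8, 0.8, 0.2]
opening: 0.0854
shift [-2.7 -1.2  4.7] turn [-0.006 -0.005  0.004] pos [ 0.4181 -0.1631  0.2407] q [-0.54 -0.22  2.15 -0.    1.21 -0.78] F [0.8 0.8 0.2] open 0.0854 t 31.92
rows>= 0.1138937697853848
```

```bash
python3 -m crank '[[-0.006,-0.005,0.004,-2.7,-1.2,4.5,-0.6],[0,0,0,0,0,0.5,0],[0,0,0,0,0,0.5,0.6],[0,0,0,0,0,0,1],[0,0,0,0,0,0,1],[0,0,0,0,0,0,1],[0,0,0,0,0,0,1]]' 70; python3 d.py .4176 -.166 .236 13.8
```

```text
t: 32.5
tool_pos: [0.4184, -0.1643, 0.2346]
tool_rot: [-1.931, -2.473, -0.0]
contact_force: [-0.1, -0.0, -3.7]
opening: 0.0182
shift [-1.4 -1.2 -1.4] turn [-0.002 -0.003  0.004] pos [ 0.4184 -0.1643  0.2346] q [-0.54 -0.21  2.16  0.    1.2  -0.79] F [-0.1 -0.  -3.7] open 0.0182 t 32.5
rows>= 0.03454974804540693
```

```bash
python3 -m crank '[[0,0,0,0,0,-4,1],[0,0,0,0,0,-12,1],[0,0,0,0,0,-30,1],[0,0,0,0,0,-30,1],[0,0,0,0,0,-10,1]]'; python3 d.py .614 -.0488 .30 13.8; python3 - <<'E'
from ov import *
s=eyes.get_image('side')
ov(s,[],(100,250,250,430),'ov22',4)
E
```

```text
t: 32.92
tool_pos: [0.4159, -0.1631, 0.3173]
tool_rot: [-1.923, -2.46, 0.002]
contact_force: [1.2, 0.0, -2.9]
opening: 0.0181
shift [ 62.9 220.   15.3] turn [-0.013 -0.014  0.003] pos [ 0.4159 -0.1631  0.3173] q [-0.54 -0.32  2.1   0.    1.38 -0.78] F [ 1.2  0.  -2.9] open 0.0181 t 32.92
rows>= 5.289111679118226
```

View pics/ov22.png

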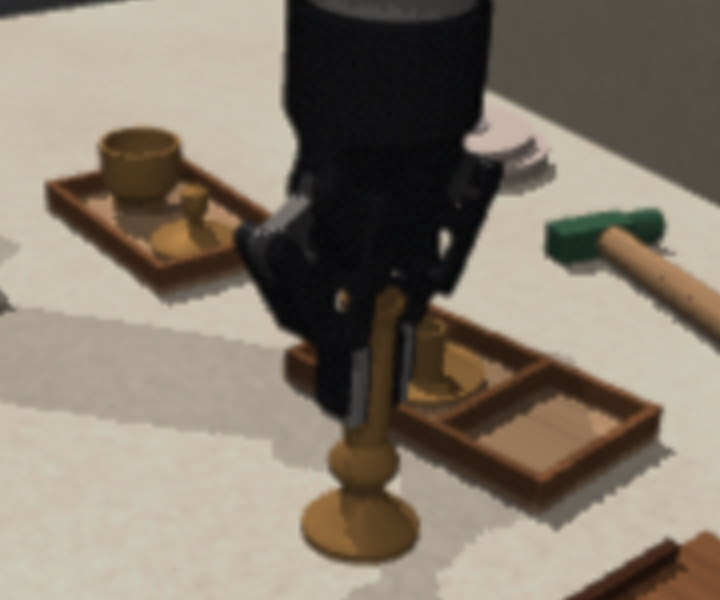

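```bash
cat > tilt.py <<'E'
from fit import *
def tiltfit(ps,x0,z):
    R=[]
    for p in ps:
        g=spotter.outline_of('candlestick',p)
        if g: R.append((p,g[0]['region'])); v,u=np.nonzero(g[0]['region']); print(p['shot'],g[0]['confidence'],u.mean(),v.mean(),v.min(),v.max())
    def ren(p,w):
        m=np.zeros((400*S,640*S),np.uint8); Rt=cv2.Rodrigues(np.array([w[2],w[3],0.]))[0]
        for P in M['candlestick']:
            Q=P@Rt.T+[w[0],w[1],z+w[4]]
            cv2.fillConvexPoly(m,cv2.convexHull(np.round((proj(p,Q)+.5)*S).astype(np.int32)),1)
        return m
    RR=[(p,cv2.resize(r.astype(np.uint8),None,fx=S,fy=S,interpolation=cv2.INTER_NEAREST)) for p,r in R]
    # foot/knop and top visible; ignore model-only pixels hidden by gripper: penalise region outside model fully, model outside region at half weight
    def cost(v):
        w=[x0[0]+v[0],x0[1]+v[1],v[2]*5,v[3]*5,v[4]]; c=0
        for p,r in RR:
            m=ren(p,w); c+=((r&~m&1).sum()+.5*(m&~r&1).sum())/r.sum()
        return c
    st=np.zeros(5); sim=np.vstack([st]+[st+.008*e for e in np.eye(5)])
    b=minimize(cost,st,method='Nelder-Mead',options=dict(initial_simplex=sim,xatol=1e-4,fatol=1e-4,maxiter=400))
    return (b.x*[1,1,5,5,1]).round(4),b.fun
E
python3 - <<'E'
from tilt import *
o=ctrl.get_obs(); print(o['tool_pos'],o['tool_rot'])
s=eyes.get_image('side'); t=eyes.get_image('top'); save(t,'e2t')
print(tiltfit([s],(o['tool_pos'][0],o['tool_pos'][1]),o['tool_pos'][2]-.2346))
E
```

```text
[ 0.41621561 -0.16330957  0.31797276] [-1.92426067e+00 -2.46184434e+00  1.89001259e-03]
35 0.79 341.6380846325167 217.21380846325167 172 240
(array([-0.0004,  0.0015,  0.0285, -0.0099, -0.001 ]), np.float64(0.186216283098243))
```

View pics/e2t.png

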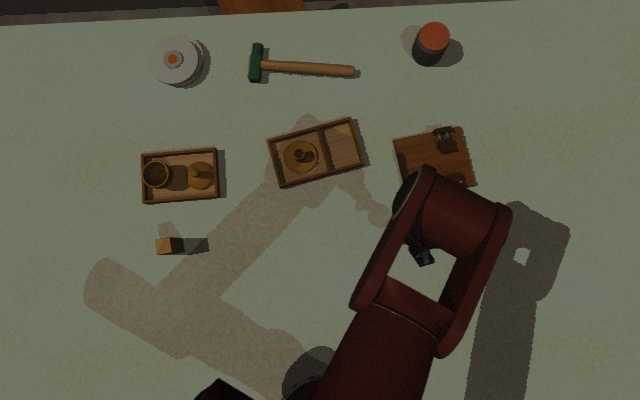

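```bash
python3 -m crank '[[-0.013,-0.014,0,4,14,-5,1],[0,0,0,8,28,-2,1],[0,0,0,10,36,0,1],[0,0,0,10,36,0,1],[0,0,0,10,36,0,1],[0,0,0,10,34,0,1],[0,0,0,6,20,0,1],[0,0,0,2,8,0,1]]'; python3 d.py .614 -.0488 .29 13.8
```

```text
t: 33.78
tool_pos: [0.6074, -0.0477, 0.2924]
tool_rot: [-1.92, -2.441, 0.02]
contact_force: [-0.8, -0.3, -3.9]
opening: 0.0181
shift [-2.7  6.2  2.2] turn [-0.033 -0.02  -0.003] pos [ 0.6074 -0.0477  0.2924] q [-0.2   0.12  1.74  0.    1.32 -0.44] F [-0.8 -0.3 -3.9] open 0.0181 t 33.78
rows>= 0.2627670284211443
```

```bash
python3 -m crank '[[-0.033,-0.02,-0.003,-2.7,6.2,3,1],[0,0,0,0,0,10,1],[0,0,0,0,0,3,1]]'; python3 d.py .614 -.0488 .26 13.8
```

```text
t: 34.03
tool_pos: [0.6135, -0.0471, 0.2678]
tool_rot: [-1.929, -2.467, 0.007]
contact_force: [-1.4, 0.5, -5.0]
opening: 0.0182
shift [-1.8  0.2  7.8] turn [-0.01  -0.005  0.003] pos [ 0.6135 -0.0471  0.2678] q [-0.2   0.15  1.74  0.    1.26 -0.44] F [-1.4  0.5 -5. ] open 0.0182 t 34.03
rows>= 0.1869318838253738
```

```bash
python3 -m crank '[[-0.01,-0.005,0.003,-1.8,0.2,8,1]]'; python3 d.py .614 -.0488 .25 13.8; python3 - <<'E'
from ov import *
s=eyes.get_image('side'); o=ctrl.get_obs()['tool_pos']
ov(s,[('candlestick',(o[0],o[1],o[2]-.2346,0),(0,255,0)),('divided_tray',(.6005,.0066,0,.24),(0,255,0))],(120,250,290,470),'ov23',4)
E
```

```text
t: 34.12
tool_pos: [0.6135, -0.049, 0.2586]
tool_rot: [-1.939, -2.471, 0.001]
contact_force: [0.7, 0.4, -3.6]
opening: 0.0181
shift [0.1 0.6 8.6] turn [-0.001 -0.    -0.001] pos [ 0.6135 -0.049   0.2586] q [-0.2   0.16  1.75 -0.    1.23 -0.44] F [ 0.7  0.4 -3.6] open 0.0181 t 34.12
rows>= 0.2073534966419945
```

View pics/ov23.png

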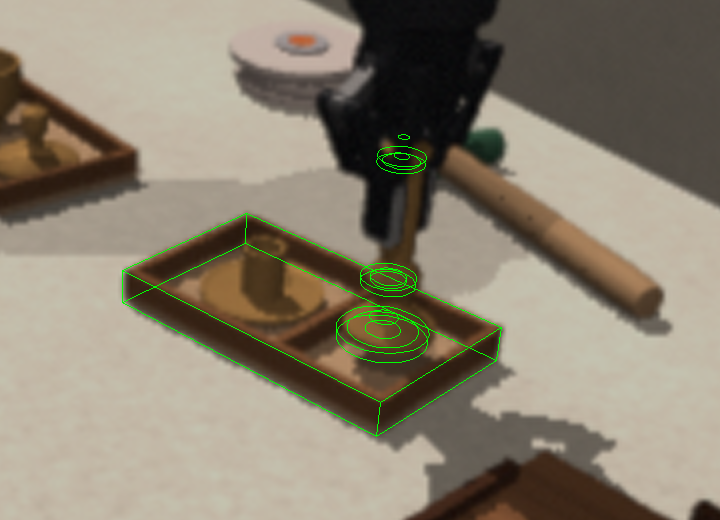

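```bash
python3 - <<'E'
from tilt import *
from ov import *
s=eyes.get_image('side'); o=ctrl.get_obs()['tool_pos']
print(cam(s)[0])
print(tiltfit([s],(o[0],o[1]),o[2]-.2346))
g=spotter.outline_of('candlestick',s)[0]['region']
im=s['image'].copy(); c=cv2.findContours(g.astype(np.uint8),0,1)[0]
k=6;b=cv2.resize(im[130:220,340:440],None,fx=k,fy=k,interpolation=cv2.INTER_CUBIC)[:,:,::-1].copy()
b=np.clip(b.astype(float)*1.6,0,255).astype(np.uint8)
cv2.imwrite('pics/e3.png',b)
E
```

```text
[[ 0.85441072 -0.51916974  0.02109752]
 [-0.24744059 -0.44225171 -0.8620827 ]
 [ 0.45689766  0.73135232 -0.50632827]]
38 0.74 387.3292433537832 192.49693251533742 158 210
(array([ 0.0023,  0.0016,  0.0347,  0.0028, -0.0021]), np.float64(0.2310838445807771))
```

View pics/e3.png

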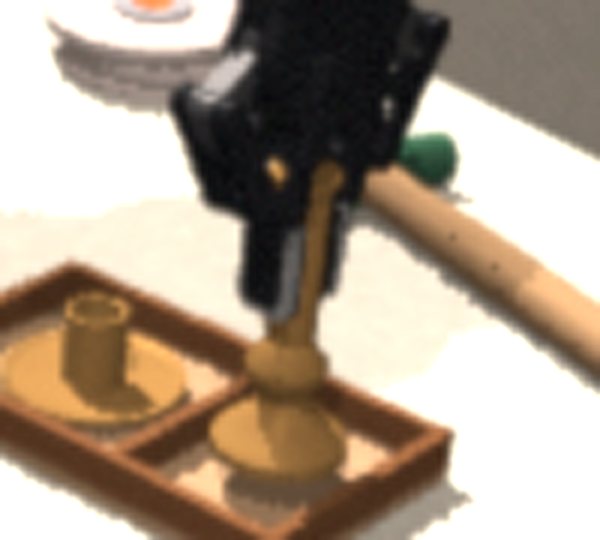

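```bash
python3 -m crank '[[0,0,0,0.3,0.6,8,1],[0,0,0,0,0,4,1]]'; python3 d.py .614 -.0488 .2406 13.8
```

```text
t: 34.48
tool_pos: [0.6142, -0.0495, 0.2487]
tool_rot: [1.94, 2.468, 0.002]
contact_force: [-0.1, 0.8, -4.4]
opening: 0.0181
shift [ 0.7 -0.   8.1] turn [ 0.003  0.001 -0.002] pos [ 0.6142 -0.0495  0.2487] q [-0.2   0.17  1.76 -0.    1.21 -0.44] F [-0.1  0.8 -4.4] open 0.0181 t 34.48
rows>= 0.19400718624838786
```

```bash
python3 -m crank '[[0,0,0,0.7,0,4,1]]'; python3 -m crank '[[0,0,0,0,0,2,1]]';python3 -m crank '[[0,0,0,0,0,1,1]]'
```

```text
t: 34.57
tool_pos: [0.6143, -0.0491, 0.2451]
tool_rot: [1.939, 2.467, 0.003]
contact_force: [0.2, -0.2, -3.4]
opening: 0.0179
t: 34.65
tool_pos: [0.614, -0.049, 0.2425]
tool_rot: [1.94, 2.467, 0.002]
contact_force: [-0.6, 0.7, -5.1]
opening: 0.0178
t: 34.73
tool_pos: [0.614, -0.049, 0.2412]
tool_rot: [1.94, 2.467, 0.002]
contact_force: [-0.1, 0.1, -4.3]
opening: 0.0179
```

```bash
python3 -m crank '[[0,0,0,0,0,0.8,1]]'; python3 -m crank '[[0,0,0,0,0,0.8,1]]';python3 -m crank '[[0,0,0,0,0,0.8,1]]'
```

```text
t: 34.82
tool_pos: [0.614, -0.049, 0.2404]
tool_rot: [1.94, 2.467, 0.002]
contact_force: [-2.4, -0.8, 1.6]
opening: 0.018
t: 34.9
tool_pos: [0.6141, -0.0491, 0.2403]
tool_rot: [1.94, 2.467, 0.002]
contact_force: [-3.0, -0.2, 3.2]
opening: 0.0182
t: 34.98
tool_pos: [0.6143, -0.0491, 0.2404]
tool_rot: [1.94, 2.468, 0.001]
contact_force: [-3.2, -0.0, 1.5]
opening: 0.018
```

```bash
python3 -m crank '[[0,0,0,0,0,0,1],[0,0,0,0,0,0,0.6],[0,0,0,0,0,0,0.2],[0,0,0,0,0,0,-0.5],[0,0,0,0,0,0,-1],[0,0,0,0,0,0,-1]]' 20; python3 d.py .614 -.0488 .33 13.8; python3 - <<'E'
from ov import *
s=eyes.get_image('side'); 
ov(s,[],(120,250,290,470),'ov24',4)
E
```

```text
t: 35.48
tool_pos: [0.6161, -0.0493, 0.2433]
tool_rot: [1.935, 2.462, 0.008]
contact_force: [0.3, 0.5, 0.1]
opening: 0.0657
shift [  0.5  -1.1 -86.7] turn [ 0.01   0.005 -0.002] pos [ 0.6161 -0.0493  0.2433] q [-0.2   0.18  1.76 -0.    1.19 -0.44] F [0.3 0.5 0.1] open 0.0657 t 35.48
rows>= 2.084063541295586
```

View pics/ov24.png

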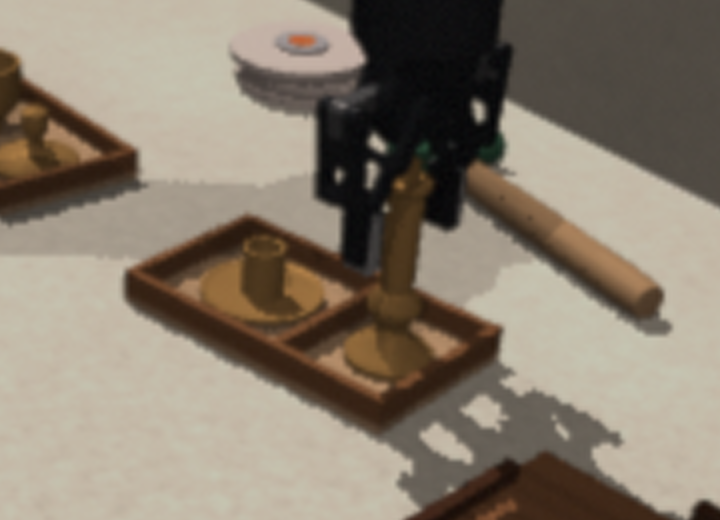

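```bash
python3 -m crank '[[0.01,0.005,0,0.5,-1.1,0,-1],[0,0,0,0,0,-10,-1],[0,0,0,0,0,-25,-1],[0,0,0,0,0,-35,-1],[0,0,0,0,0,-35,-1],[0,0,0,0,0,-35,-1]]'; python3 -m crank '[[0,0,0,0,-20,-20,-1],[0,0,0,0,-35,-10,-1],[0,0,0,0,-35,0,-1],[0,0,0,0,-35,0,-1],[0,0,0,0,-35,0,-1],[0,0,0,0,-20,0,-1],[0,0,0,0,0,0,-1],[0,0,0,0,0,0,-1]]'; python3 - <<'E'
from ov import *
s=eyes.get_image('side'); t=eyes.get_image('top')
save(s,'f_s');save(t,'f_t')
ov(s,[('candlestick',(.614,-.049,.006,0),(0,255,0)),('drip_pan',(.591,.0425,.006,0),(0,255,0))],(120,250,290,470),'ov25',4)
ov(s,[],(90,200,210,390),'ov26',4)
for n,x,z in(('candlestick',(.614,-.049,0),.006),('drip_pan',(.591,.0425,0),.006),('burner_bowl',(.556,.3515,0),.006),('burner_lid',(.558,.2715,0),.006)):
    try: print(n,fit(n,[t,s],x,0,z))
    except Exception as e: print(n,'x',e)
for q in('vase','block'): print(q,[[np.round(a['centre'],4).tolist() for a in spotter.mark_of(q,p)[:1]] for p in(t,s)])
E
```

```text
t: 36.03
tool_pos: [0.6125, -0.0487, 0.3793]
tool_rot: [-1.93, -2.455, 0.015]
contact_force: [1.5, -0.6, -0.3]
opening: 0.0851
t: 36.7
tool_pos: [0.4322, -0.0922, 0.4344]
tool_rot: [1.931, 2.461, 0.005]
contact_force: [-0.0, 0.2, 0.4]
opening: 0.0857
candlestick [([0.6173, -0.0497], None, np.float64(0.147)), ([0.6167, -0.0492], None, np.float64(0.171)), ([0.6174, -0.0497], None, np.float64(0.116))]
drip_pan [([0.5926, 0.0411], None, np.float64(0.116)), ([0.5911, 0.041], None, np.float64(0.062)), ([0.596, 0.0444], None, np.float64(0.148))]
burner_bowl [([0.5543, 0.3504], None, np.float64(0.091)), ([0.5545, 0.35], None, np.float64(0.064)), ([0.5557, 0.3541], None, np.float64(0.101))]
burner_lid [([0.5568, 0.2695], None, np.float64(0.198)), ([0.5566, 0.2689], None, np.float64(0.072)), ([0.5605, 0.2766], None, np.float64(0.275))]
vase [[[0.4119, -0.3188, 0.0016]], [[0.4104, -0.3146, -0.005]]]
block [[[0.4, 0.3245, -0.0007]], [[0.3991, 0.3209, -0.002]]]
```

View pics/f_s.png

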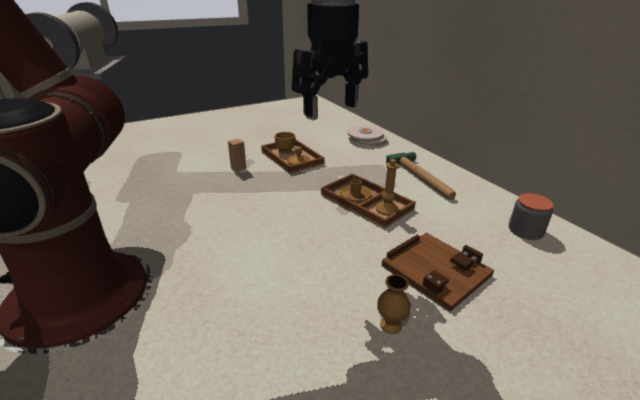

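View pics/f_t.png

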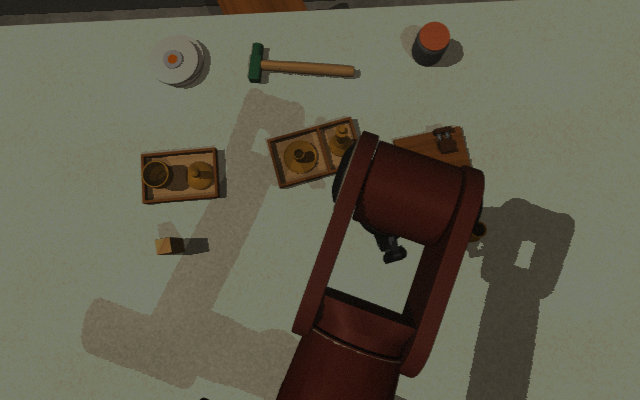

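View pics/ov25.png

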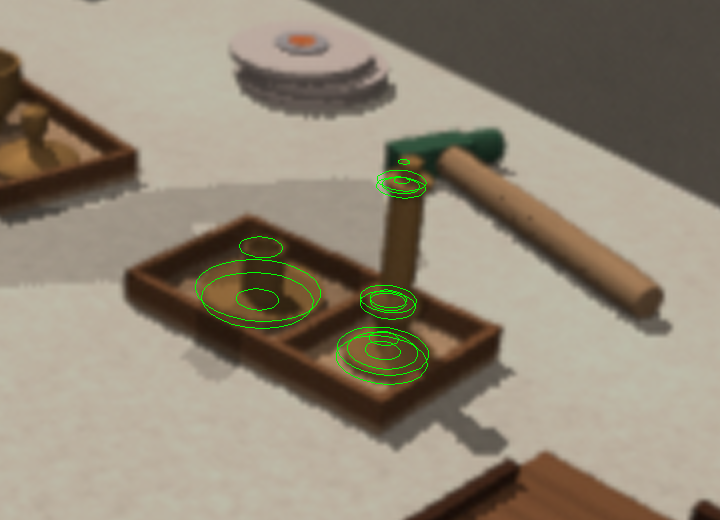

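View pics/ov26.png

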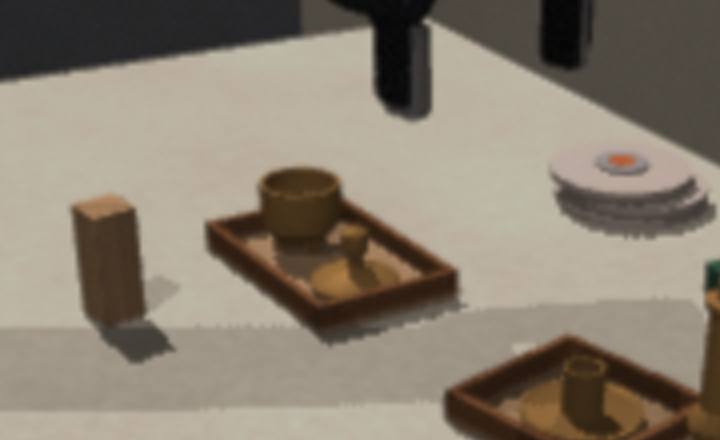

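```bash
python3 -c "
from station import ctrl
print(ctrl.finish_job(), ctrl.get_obs()['t'])"
```

```text
the job is handed in; nothing more can be done
the job is handed in; nothing more can be done
```

Both kits are made up and I handed the job in at about 37 s of the 141 s allowed. No verdict was reported.

**What I did:**
- I held the wooden block and pushed the drip pan along the slot with about 4–7 N. It stopped at about y = 58 mm on the jig, clear of both cheeks, and the gripper had not touched it.
- I stood the block back on the bare bench near where it started.
- I put the burner bowl and its lid side by side in the plain tray.
- I then lifted the pan out into the large compartment of the divided tray and stood the candlestick in the small one.

**Last checks:**
- In the final pictures all four pieces look upright and flat in the right places. The block is standing, the vase is within about 2 mm of where it was, and the open gripper is well clear of everything.
- The overhead and side views disagreed by up to about 8 mm on the lid, and by about 4–6 mm on the bowl and pan. I put this down to the tray walls hiding part of each piece in the side view. All stay within their compartments either way.
- The candlestick measured about 2 degrees off upright while held in the gripper. After release it looks upright.
- The pan met its tray floor with about 22 N at the wrist, firmer than the other pieces at about 6 N or less. The block met the bench with about 17 N.

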